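Lay out the bench for a soldering job

ROBOT

A 6-joint arm with a two-finger parallel gripper is mounted at the origin on the work surface. World frame = base frame: x ahead of the robot, y to its left, z up, the work surface at z = 0. Lengths are in m, angles in rad, forces in N, time in s.
With the tool pointing down it reaches from about 0.4 to 0.925 m from the base axis. Payload 12.5 kg.
Tool frame: the origin (TCP) lies on the front face of the gripper's body, between the roots of the fingers; the fingertips stand 78 mm ahead of it and the grasp point (between the pads) lies 59 mm ahead of it; x points along the fingers, y is the direction in which the jaws open and shut, and the axes are right-handed (so a half turn about x gives the same grasp; the last joint's range is limited). The gripper opens to 95 mm and grips with 3 to 60 N. Pads are 20 mm wide; open, the fingers measure 119 mm over their backs; the gripper's body (75 mm by 180 mm) begins 59 mm behind the grasp point.
Start: joints at [1.142, 0.491, 1.559, -0, 1.092, -0.106], TCP at [0.198, 0.593, 0.292] pointing down, gripper open.
Joint ranges: [-3.1, 3.1], [-0.84, 2.19], [0.05, 2.79], [-1.13, 4.28], [0.06, 2.93], [-2.69, 2.69]. Speed limits (rad/s): [2.22, 2.22, 2.79, 3.14, 3.14, 3.14].

INTERFACE

Orientations are given as a unit quaternion [w, x, y, z].
In Python, from station import manip gives the robot as it stands.
- The arm moves only by the shell command python3 -m jog 'ROWS' [FORCE]. ROWS is JSON, one flat list of numbers, 5 for each row, row after row: the closure, from -1 (fully open) to 1 (shut), so that 0 is half open, then the shift along the tool's x, y, z in m, then the turn about the tool's x in degrees. A call has 1 to 10 rows; each row is the pose to reach, as a shift and turn from the pose commanded when the call began, along the tool's axes at that moment; what a row does not reach only later rows make up. A row lasts 1/8 s, in which the tool goes at most 62.5 mm and 10.7 degrees, less where a joint would pass 70% of its speed; a pose out of reach is approached as far as the arm can. A call with a gripper value outside its range is refused whole. The fingers move at their own pace and stop on an object; FORCE is the grip in N (left out, the last holds). Time passes only in rows, so rows that repeat a pose let the fingers close. It gives the time, the measured TCP pose, the force and the opening at its end, in the units of the state.
- manip.get_obs(): the state, without advancing time (a new reading comes with each control period).
- manip.grab_frame(name): name is "scene" or "side" or "wrist"; returns a dict with "img" (400x640x3 uint8, red, green, blue), "depth" (400x640 float32, m along the optical axis (not along the pixel's ray), 0 where there is no reading), "fx", "fy", "cx", "cy" (pixels), "dist_coeffs" ([k1, k2, p1, p2, k3] as OpenCV has them; the pictures are not rectified), "R" (3x3) and "t" (3): a world point X has camera coordinates R X + t; the wrist camera has in their place "mount" (4x4, takes a point from camera to tool coordinates, whose origin is the TCP and whose axes are the tool frame's). Camera axes: x right, y down, z forward; pixel columns grow to the right and rows downward; lengths in m; the calibration is good to about 2 mm. A picture is of the moment at which its call begins: read the wrist's pose just before it.
- manip.hand_in(): hands the job in, once; it reports no verdict.
The state is a dict: "time": time; "joint_positions": joint angles; "qvel": joint speeds; "joint_efforts": joint torques, N m; "tool_pos": TCP position; "ee_rot": TCP orientation; "wrist_force": force on the tool from outside, world axes, zero at the start; "moment": the same for the moment, N m; "grip_width": finger opening in m.
Only numpy, scipy, OpenCV 4.12 (cv2) and the standard library are available. Lean on these libraries where they do the work, as an engineer would, in place of code of your own. Each camera call takes 0.05 s, during which the arm holds its last target.

TASK

Set the bench out for soldering the clamped board: seat the tip cleaner in the round rest of the iron stand, drop the solder reel over the post of the reel stand, stand the flux jar between the board holder and the iron stand and the steel parts dish between the board holder and the reel stand, each in line with the middle of the board and clear of both neighbours. Stand the alcohol bottle behind the board holder (the far side from the robot), centred on it and about 3 cm clear of it; never tip the bottle. Everything ends upright, and the multimeter and the tape measure stay where they are.

Things in the scene. Friction and masses are not known exactly. Their poses are not given: they have to be found in the camera images.
- board_holder: Fixed holder with a green circuit board clamped level. 144 mm wide (own y), 100 mm deep (own x), 59 mm high. Origin at table height under its middle; own +x points away from the robot, +y to the robot's left; turned by up to 5 degrees. Iron stand and reel stand are left and right of it (which is where changes), about on its y axis, centres 270 to 290 mm from its own.
- iron_stand: Fixed soldering-iron stand: steel plate 180 (own y) x 100 (own x) x 10 mm. Origin on the table under its middle, axes as the holder's. At own (0, +45 mm) the round rest: lip 62 mm inside, 68 outside, rising 5 mm above the plate; the cleaner's underside ends on the plate, 10 mm above the table. At own y -45 mm an iron in a sleeve leans up to the robot: 138 mm high, overhangs the front by 30 mm.
- reel_stand: Fixed reel stand: steel plate 120 (own y) x 100 (own x) x 10 mm. Origin on the table under its middle, axes as the holder's. At the middle a round-topped post, 9 mm in diameter, its top 67 mm above the table. At own (+42, +50 mm) a thin wire guide, 74 mm above the table. The reel ends flat on the plate, post through its bore, underside 10 mm above the table.
- tip_cleaner: Loose tip cleaner: black round cup 54 mm in diameter with a steel collar on top that narrows to 40 mm, brass wire showing in its mouth; 44 mm high, the straight black part 30 mm high. About 0.12 kg. Origin at the centre of its underside, z up. Grasp the black part across its diameter.
- solder_reel: Loose solder reel standing on one end: grey plastic flanges 56 mm in diameter and 3 mm thick, 42 mm high over all, silvery winding 49 mm in diameter between them, open bore 18 mm in diameter right through. About 0.22 kg. Origin at the centre of its underside, z up. Grasp across the flanges.
- flux_jar: Loose flux jar: small squat white jar with a black ribbed screw cap, 43 mm in diameter, 42 mm high, no bore. About 0.06 kg. Origin at the centre of its underside, z up.
- parts_dish: Loose steel parts dish: shallow open round dish 62 mm in outer diameter (54 mm at the foot), 22 mm high, with a few small brass screws in it. About 0.09 kg. Origin at the centre of its underside, z up. Can be grasped from outside across its full diameter.
- alcohol_bottle: Loose alcohol dispenser bottle: plain white round bottle 60 mm in diameter to 66 mm height, grey neck, steel pump dish 48 mm in diameter on top, 96 mm high over all; the tallest loose thing. About 0.2 kg. Origin at the centre of its underside, z up. Grasp the white body.
- multimeter: Loose orange multimeter lying at the right, beside the row of things, 145 x 72 mm, 32 mm high (dial to 43 mm). Not to be moved. Origin under its middle.
- tape_measure: Loose black tape measure, 68 x 62 mm, 34 mm high, at the back left beyond the row of things. Not to be moved. Origin under its middle.

How it is judged:
At the end, for the whole second after the job is handed in: Cleaner inside the lip of the rest, reel on its post, both fully down; jar and dish on the table between holder and their stand, 20 mm from the holder's y axis at most, 5 mm clear; bottle behind the holder, within 20 mm of its x axis, 5 to 55 mm clear. All upright, at rest, released (x of tip_cleaner in the frame of iron_stand between -0.006 and 0.006 m and y of tip_cleaner in the frame of iron_stand between 0.039 and 0.051 m and height (world z) of tip_cleaner between 0.007 and 0.0135 m and horizontal distance between solder_reel and reel_stand below 0.007 m and height (world z) of solder_reel between 0.007 and 0.0135 m and x of flux_jar in the frame of board_holder between -0.02 and 0.02 m and horizontal distance between flux_jar and board_holder between 0.098 and 0.182 m and horizontal distance between flux_jar and iron_stand between 0.116 and 0.2 m and height (world z) of flux_jar between -0.003 and 0.004 m and x of parts_dish in the frame of board_holder between -0.02 and 0.02 m and horizontal distance between parts_dish and board_holder between 0.108 and 0.202 m and horizontal distance between parts_dish and reel_stand between 0.096 and 0.19 m and height (world z) of parts_dish between -0.003 and 0.004 m and x of alcohol_bottle in the frame of board_holder between 0.085 and 0.135 m and y of alcohol_bottle in the frame of board_holder between -0.02 and 0.02 m and height (world z) of alcohol_bottle between -0.003 and 0.004 m and angle between each of tip_cleaner, solder_reel, flux_jar, parts_dish, alcohol_bottle's own z axis and vertical below 0.1 rad and linear speed of each of tip_cleaner, solder_reel, flux_jar, parts_dish, alcohol_bottle below 0.02 m/s and angular speed of each of tip_cleaner, solder_reel, flux_jar, parts_dish, alcohol_bottle below 0.3 rad/s); the robot touches nothing.
It fails at once if the alcohol bottle is tipped (over 0.5 rad) (angle between alcohol_bottle's own z axis and vertical above 0.5 rad).
It fails at once if the multimeter is moved (over 20 mm) (distance of multimeter from where it was at the start of the episode above 0.02 m).
It fails at once if the tape measure is moved (over 20 mm) (distance of tape_measure from where it was at the start of the episode above 0.02 m).
It also fails if it takes over 128 s, if anything falls off the work surface, if the arm or the gripper's body presses on something with over 40 N, if the wrist force passes 120 N, or if a joint passes its speed limit or range.

## Working session

There is one attempt and no reset: what is moved stays moved. The work goes in short steps, Python scripts to look and compute and a shell command to move; the robot and the scene stay as the last step left them, time stands still between calls to the robot, and variables do not carry over. Pictures are saved under pics/ and viewed, and the job is handed in when it is done.

```bash
ls; mkdir -p pics; python3 - <<'E'
from station import manip
import cv2,json
o=manip.get_obs(); print({k:o[k] for k in o})
for n in ("scene","side","wrist"):
    f=manip.grab_frame(n); cv2.imwrite(f"pics/{n}0.png",f["img"][:,:,::-1])
    print(n,{k:(f[k] if not hasattr(f[k],'tolist') else f[k].tolist()) for k in f if k not in("img","depth")})
E
```

```text
pics
{'time': 0.0, 'joint_positions': array([ 1.14241042e+00,  4.91568612e-01,  1.55945913e+00, -1.72152404e-05,
        1.09173443e+00, -1.05597947e-01]), 'qvel': array([-0.00043741, -0.00019843, -0.00039039,  0.00131602, -0.00065047,
        0.00107121]), 'joint_efforts': array([ 1.23750931e-03, -6.12653661e+01, -2.58179158e+01,  6.92414911e-02,
        4.82725224e-02, -7.14011480e-05]), 'tool_pos': array([0.19816721, 0.59257463, 0.29165275]), 'ee_rot': array([ 0.69781384,  0.11322492,  0.6980216 , -0.11402545]), 'wrist_force': array([0.30827001, 0.77164321, 0.09390755]), 'moment': array([-0.01178099, -0.04582275,  0.03743654]), 'grip_width': 0.09498941572479797}
scene {'fx': 457.7839208744414, 'fy': 457.7839208744414, 'cx': 320.13502766608406, 'cy': 202.177695883399, 'dist_coeffs': [0.0072349608587511625, 0.0, 0.0, 0.0, 0.0], 'R': [[0.045019821510500484, 0.9989193261982222, -0.011549693452756788], [0.6904146564408922, -0.039467760551959, -0.7223364161169076], [-0.7220116466115818, 0.02454537888693505, -0.6914453749447815]], 't': [0.07183734602817872, -0.36996836576333114, 1.530318
[... 224 characters left out ...]
1081, 0.0004940844334122859], [-0.14796137919409902, 0.5222514647492905, -0.8398576295028823], [0.22805734952061898, -0.808301260226197, -0.5428065199003896]], 't': [0.5244885374671161, 0.17749155078174778, 0.8773795831896998]}
wrist {'fx': 348.45944385334354, 'fy': 348.45944385334354, 'cx': 314.1967045511564, 'cy': 207.30777744417844, 'dist_coeffs': [-0.021704300932458905, 0.0, 0.0, 0.0, 0.0], 'mount': [[-0.0005093039577445075, -0.2784229633180324, 0.9604584291403151, -0.09230399497349207], [0.9999991628065167, -0.0012843019478109166, 0.00015797079045862258, -0.0012477840898316161], [0.0011895359357391813, 0.9604577055059274, 0.2784233843242073, -0.07927258821390185], [0.0, 0.0, 0.0, 1.0]]}
```

View pics/scene0.png

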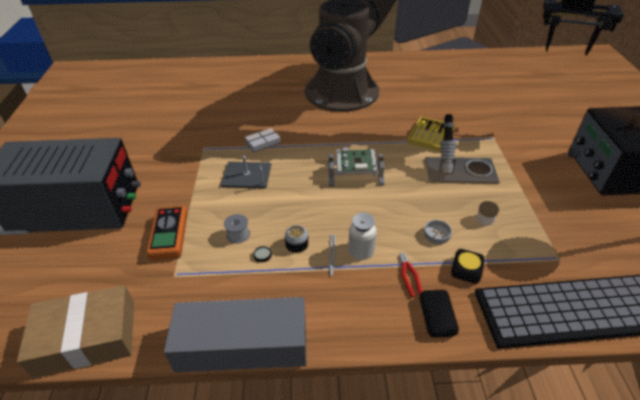

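View pics/side0.png

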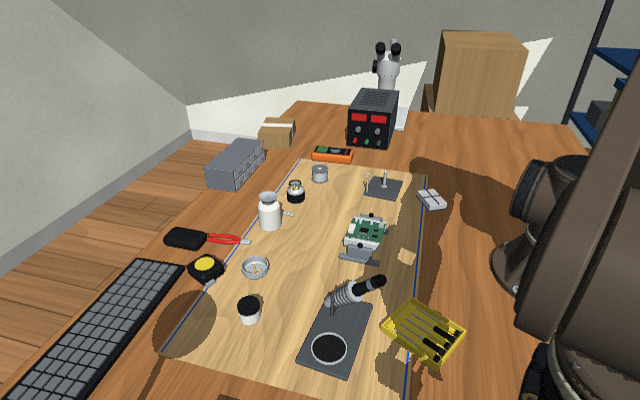

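View pics/wrist0.png

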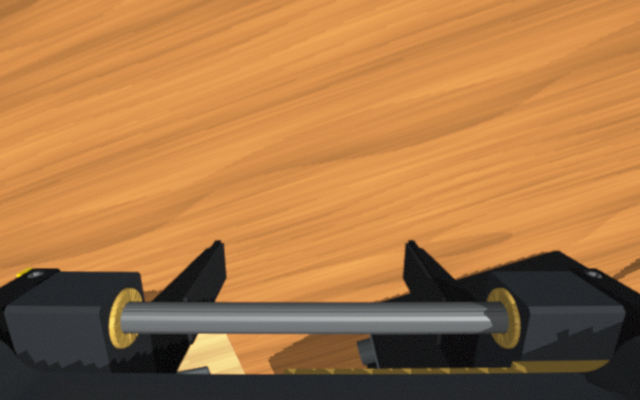

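The scene picture shows the reel stand at (245,175), holder at (357,165), iron stand at (463,170), reel at (237,229), cleaner at (297,238), bottle at (362,238), dish at (438,232) and jar at (488,213). The tape is at (468,265) and the multimeter at (168,231). Next I'll turn this into positions using depth.

```bash
cat > h.py <<'E'
import numpy as np,cv2
from station import manip
from scipy.spatial.transform import Rotation as Ro
def cloud(n):
    o=manip.get_obs(); f=manip.grab_frame(n)
    K=np.array([[f['fx'],0,f['cx']],[0,f['fy'],f['cy']],[0,0,1]]); h,w=f['depth'].shape
    uv=np.stack(np.meshgrid(np.arange(w),np.arange(h)),-1).reshape(-1,1,2).astype(np.float64)
    n_=cv2.undistortPoints(uv,K,np.array(f['dist_coeffs'])).reshape(-1,2)
    d=f['depth'].reshape(-1).astype(float); Xc=np.c_[n_*d[:,None],d]
    if 'R' in f: X=(Xc-np.array(f['t']))@np.array(f['R'])
    else:
        M=np.array(f['mount']); q=o['ee_rot']; R=Ro.from_quat([q[1],q[2],q[3],q[0]]).as_matrix()
        X=(Xc@M[:3,:3].T+M[:3,3])@R.T+np.array(o['tool_pos'])
    X[d<=0]=np.nan
    return X.reshape(h,w,3),f
def ortho(X,img,x0,x1,y0,y1,s,zmin=-.05,zmax=.3):
    # picture: up=+x, left=+y ; s px per m
    H=int((x1-x0)*s);W=int((y1-y0)*s); out=np.zeros((H,W,3),np.uint8); Z=np.full((H,W),-9.)
    P=X.reshape(-1,3);C=img.reshape(-1,3); ok=np.isfinite(P[:,0])&(P[:,2]>zmin)&(P[:,2]<zmax)
    P=P[ok];C=C[ok]; r=((x1-P[:,0])*s).astype(int);c=((y1-P[:,1])*s).astype(int)
    k=(r>=0)&(r<H)&(c>=0)&(c<W);o=np.argsort(P[k,2]);r=r[k][o];c=c[k][o]
    out[r,c]=C[k][o];Z[r,c]=P[k][o][:,2];return out,Z
E
cat > look.py <<'E'
from h import *
np.set_printoptions(precision=4,suppress=True)
for n in("scene","side"):
    X,f=cloud(n); np.save(n+'_X.npy',X); np.save(n+'_I.npy',f['img'])
    o,Z=ortho(X,f['img'],.3,.95,-.5,.5,400)
    o=cv2.resize(o,None,fx=2,fy=2,interpolation=0)
    cv2.imwrite(f'pics/ortho_{n}.png',o[:,:,::-1])
    P=X.reshape(-1,3); m=(P[:,0]>.4)&(P[:,0]<.75)&(abs(P[:,1])<.4)&(abs(P[:,2])<.01)
    print(n,np.percentile(P[m,2],[5,50,95]))
E
python3 look.py
python3 - <<'E'
import cv2,numpy as np
I=np.load('scene_I.npy');a=cv2.resize(I[110:290,150:550],None,fx=2,fy=2,interpolation=cv2.INTER_CUBIC);cv2.imwrite('pics/crop.png',a[:,:,::-1])
E
```

```text
scene [-0.0015  0.001   0.0058]
side [0.0004 0.0023 0.0046]
```

View pics/ortho_scene.png

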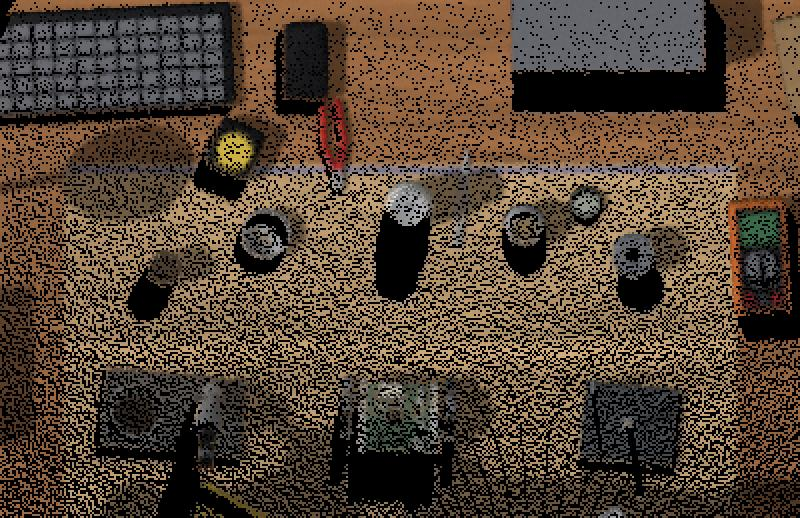

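View pics/crop.png

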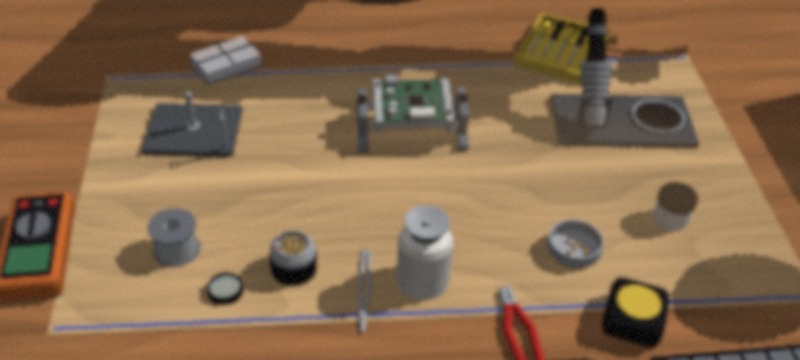

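```bash
cat > fit.py <<'E'
from h import *
from scipy.optimize import least_squares
np.set_printoptions(precision=4,suppress=True)
S={n:np.load(n+'_X.npy').reshape(-1,3) for n in('scene','side')}
# name: approx x,y, R, zlo,zhi band of vertical wall
O={'jar':(.64,.305,.0215,.008,.036),'dish':(.65,.17,.031,.017,.024),'bottle':(.69,-.01,.03,.008,.062),'cleaner':(.66,-.157,.027,.006,.028),'reel':(.63,-.29,.028,.036,.046)}
for k,(x,y,R,zl,zh) in O.items():
    for n,P in S.items():
        d=np.hypot(P[:,0]-x,P[:,1]-y); near=(d<R+.03)&(P[:,2]>.006)
        if near.sum()<10: print(k,n,'few');continue
        Q=P[near]; m=(Q[:,2]>zl)&(Q[:,2]<zh);W=Q[m]
        top=np.percentile(Q[:,2],98)
        fun=lambda p:np.maximum(np.hypot(W[:,0]-p[0],W[:,1]-p[1])-R,(np.hypot(W[:,0]-p[0],W[:,1]-p[1])-R)*(0.2))
        r=least_squares(fun,[Q[:,0].mean(),Q[:,1].mean()],loss='soft_l1',f_scale=.002)
        T=Q[Q[:,2]>top-.006]
        print(k,n,len(W),'fit',r.x,'rms',np.sqrt(np.mean(r.fun**2)),'top',top,'bbox',Q.min(0)[:2],Q.max(0)[:2],'topmid',(T.min(0)+T.max(0))[:2]/2)
E
python3 fit.py
```

```text
jar scene 160 fit [0.6134 0.2945] rms 0.0004344565615896867 top 0.04438060617679532 bbox [0.5916 0.2727] [0.6367 0.3168] topmid [0.6135 0.2948]
jar side 178 fit [0.6098 0.2954] rms 0.0003058941546078084 top 0.04522795292142257 bbox [0.5887 0.2755] [0.6308 0.3178] topmid [0.6098 0.2964]
dish scene 121 fit [0.6579 0.1681] rms 0.000433962445899677 top 0.024090473082116884 bbox [0.6259 0.137 ] [0.6893 0.1985] topmid [0.6583 0.1677]
dish side 146 fit [0.654  0.1688] rms 0.0004657061061197279 top 0.02451315635076987 bbox [0.6226 0.1368] [0.6848 0.2007] topmid [0.6537 0.1687]
bottle scene 430 fit [ 0.6924 -0.0108] rms 0.00035281477860922653 top 0.09692981186322848 bbox [ 0.6681 -0.0404] [0.7235 0.019 ] topmid [ 0.6921 -0.0107]
bottle side 361 fit [ 0.6887 -0.0094] rms 0.00045217751197189083 top 0.09775549438753461 bbox [ 0.6586 -0.0343] [0.7157 0.0223] topmid [ 0.6882 -0.0102]
cleaner scene 155 fit [ 0.6678 -0.155 ] rms 0.00038291460874840004 top 0.04459223594246828 bbox [ 0.6415 -0.1816] [ 0.6965 -0.1288] topmid [ 0.6686 -0.1552]
cleaner side 109 fit [ 0.6644 -0.1537] rms 0.000540062248688774 top 0.045568321115928886 bbox [ 0.637  -0.1818] [ 0.6876 -0.1248] topmid [ 0.6634 -0.1539]
reel scene 329 fit [ 0.6302 -0.2915] rms 0.001963876596428312 top 0.045260468860329674 bbox [ 0.6008 -0.3186] [ 0.6596 -0.264 ] topmid [ 0.6302 -0.2913]
reel side 122 fit [ 0.6273 -0.2904] rms 0.001999642626885067 top 0.04493600923968485 bbox [ 0.6001 -0.319 ] [ 0.653  -0.2627] topmid [ 0.6266 -0.2908]
```

View pics/ortho_side.png

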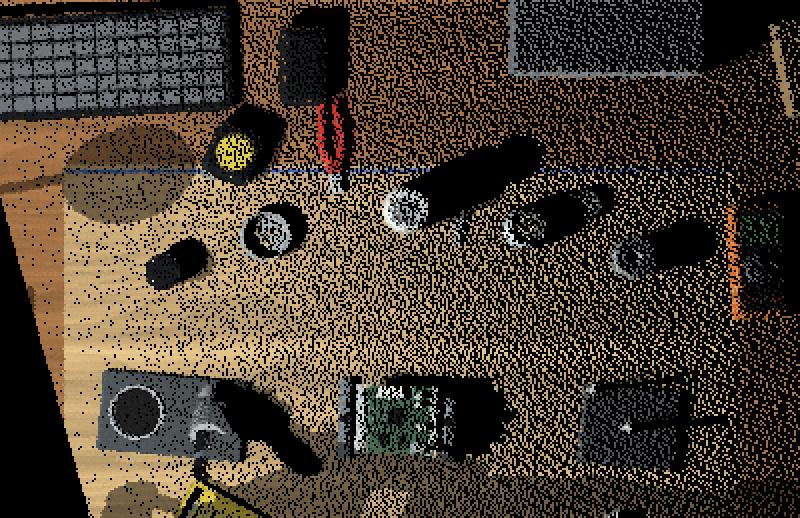

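```bash
cat > fit2.py <<'E'
from h import *
from scipy.optimize import least_squares
np.set_printoptions(precision=4,suppress=True)
S={n:np.load(n+'_X.npy').reshape(-1,3) for n in('scene','side')}
I={n:np.load(n+'_I.npy').reshape(-1,3).astype(int) for n in S}
def rect(P,name):
    (c,sz,a)=cv2.minAreaRect((P[:,:2]*1000).astype(np.float32)); print('  ',name,len(P),np.array(c)/1000,np.array(sz),a)
for n,P in S.items():
    print(n); C=I[n]; grey=(C.max(1)-C.min(1)<25)
    def box(x0,x1,y0,y1,z0,z1): return (P[:,0]>x0)&(P[:,0]<x1)&(P[:,1]>y0)&(P[:,1]<y1)&(P[:,2]>z0)&(P[:,2]<z1)
    rect(P[box(.36,.50,.17,.40,.007,.016)&grey],'ironplate')
    rect(P[box(.36,.50,-.38,-.20,.007,.016)&grey],'reelplate')
    rect(P[box(.36,.50,-.10,.10,.045,.075)],'holder top'); 
    rect(P[box(.33,.50,-.10,.10,.02,.075)],'holder all')
    L=P[box(.38,.49,.285,.39,.0135,.03)]
    if len(L)>10:
        r=least_squares(lambda p:np.hypot(L[:,0]-p[0],L[:,1]-p[1])-.0325,[.435,.33],loss='soft_l1',f_scale=.002);print('   lip',len(L),r.x,L[:,2].mean())
    B=P[box(.36,.5,-.33,-.25,.03,.08)]; print('   post',len(B),B[B[:,2]>.055].mean(0) if (B[:,2]>.055).any() else B.mean(0),B.max(0))
    B=P[box(.36,.5,-.33,-.25,.03,.06)]; print('   postlow',len(B),B.mean(0),B[:,0].min(),B[:,0].max(),B[:,1].min(),B[:,1].max())
    B=P[box(.42,.5,-.29,-.2,.03,.08)]; print('   guide',len(B),B.mean(0),B.max(0))
    B=P[box(.25,.5,.15,.3,.03,.2)]; print('   iron', B.min(0),B.max(0))
E
python3 fit2.py
python3 - <<'E'
import cv2,numpy as np
I=np.load('side_I.npy');a=cv2.resize(I[140:390,220:500],None,fx=2.4,fy=2.4,interpolation=cv2.INTER_CUBIC);cv2.imwrite('pics/crop2.png',a[:,:,::-1])
E
```

```text
scene
   ironplate 1304 [0.4345 0.2826] [176.2237 102.3512] 84.78594970703125
   reelplate 982 [ 0.4203 -0.2869] [117.7101 101.7746] 84.44281768798828
   holder top 945 [0.4278 0.0026] [140.6798  91.4115] 87.80032348632812
   holder all 1222 [0.4284 0.0026] [141.9982  92.4839] 89.30226135253906
   lip 63 [0.4382 0.3282] 0.015009476006424162
   post 41 [ 0.4213 -0.2861  0.062 ] [ 0.4266 -0.2819  0.0661]
   postlow 30 [ 0.4219 -0.2862  0.0449] 0.4168055316086862 0.426490099902526 -0.29041362064283655 -0.28187931483679707
   guide 59 [ 0.4436 -0.2642  0.0515] [ 0.4738 -0.2382  0.074 ]
   iron [0.3557 0.2178 0.0303] [0.4732 0.2603 0.1386]
side
   ironplate 3566 [0.4306 0.2854] [179.8414 100.1299] 84.57242584228516
   reelplate 609 [ 0.4159 -0.2843] [123.7224  99.329 ] 85.29177856445312
   holder top 1082 [0.4244 0.0032] [144.7164  86.6184] 87.93352508544922
   holder all 1403 [0.4244 0.004 ] [146.2256  86.652 ] 87.84779357910156
   lip 265 [0.4339 0.3296] 0.015540252784991791
   post 31 [ 0.4156 -0.2839  0.0623] [ 0.4197 -0.2771  0.0684]
   postlow 23 [ 0.4154 -0.2828  0.0457] 0.4115648739891798 0.4197306345196596 -0.2871360485287239 -0.27710502240713625
   guide 24 [ 0.4625 -0.2398  0.058 ] [ 0.4682 -0.2366  0.0743]
   iron [0.3497 0.2191 0.0302] [0.4687 0.2635 0.1385]
```

View pics/crop2.png

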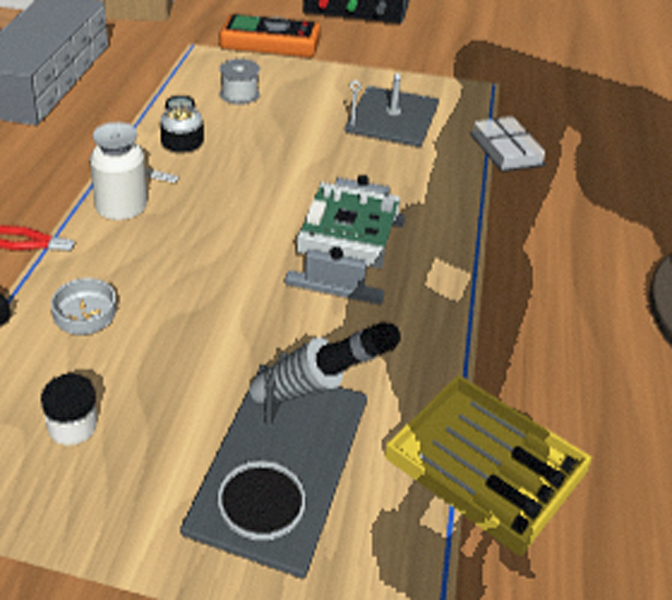

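```bash
cat > plan.py <<'E'
import sys
from h import *
np.set_printoptions(precision=4,suppress=True)
o=manip.get_obs();q=o['ee_rot'];R=Ro.from_quat([q[1],q[2],q[3],q[0]]).as_matrix();p=np.array(o['tool_pos'])
az=np.degrees(np.arctan2(R[1,1],R[0,1]))
print('t',round(o['time'],2),'tcp',p,'jaw az %.2f'%az,'grip %.4f'%o['grip_width'],'F',np.array(o['wrist_force']),'q',np.array(o['joint_positions']), 'tilt',R[:,0])
# args: groups x,y,zgrasp[,az]
for a in sys.argv[1:]:
    v=[float(s) for s in a.split(',')]
    T=np.array([v[0],v[1],v[2]+.059]); d=R.T@(T-p)
    t=''
    if len(v)>3:
        e=(v[3]-az+180)%360-180; 
        t=' turn %.1f (tool x down => turn sign -: %.1f)'%(e,-e)
    print(a,'-> shift mm',(d*1000).round(1),t)
E
python3 plan.py 0.6116,0.295,0.15,0
python3 - <<'E'
import numpy as np
for n in('scene','side'):
    P=np.load('%s_X.npy'%n).reshape(-1,3)
    for nm,(x0,x1,y0,y1) in {'tape':(.7,.83,.15,.27),'meter':(.5,.75,-.52,-.4)}.items():
        m=(P[:,0]>x0)&(P[:,0]<x1)&(P[:,1]>y0)&(P[:,1]<y1)&(P[:,2]>.012);Q=P[m];print(n,nm,Q.min(0),Q.max(0))
E
```

```text
t 0.25 tcp [0.1982 0.5927 0.292 ] jaw az 71.51 grip 0.0950 F [-0.0486 -0.0352 -0.7583] q [ 1.1424  0.4912  1.5591 -0.      1.0917 -0.1056] tilt [-0.0002 -0.0004 -1.    ]
0.6116,0.295,0.15,0 -> shift mm [  83.  -151.1  486.5]  turn -71.5 (tool x down => turn sign -: 71.5)
scene tape [0.7252511  0.1685788  0.01211577] [0.82964789 0.26903864 0.03826801]
scene meter [ 0.55572303 -0.48939245  0.01206473] [ 0.70316608 -0.41014487  0.04657113]
side tape [0.71807607 0.15017503 0.01201406] [0.82996583 0.26985104 0.03883983]
side meter [ 0.55095193 -0.4875873   0.01200542] [ 0.69624467 -0.40689082  0.0465273 ]
```

```bash
python3 plan.py 0.6116,0.295,0.15,-25; python3 -m jog '[-1,20,0,0,0]' >/dev/null 2>&1 && echo ok || echo bad; python3 -m jog --help 2>&1 | head -20
```

```text
t 0.25 tcp [0.1982 0.5927 0.292 ] jaw az 71.51 grip 0.0950 F [-0.0486 -0.0352 -0.7583] q [ 1.1424  0.4912  1.5591 -0.      1.0917 -0.1056] tilt [-0.0002 -0.0004 -1.    ]
0.6116,0.295,0.15,-25 -> shift mm [  83.  -151.1  486.5]  turn -96.5 (tool x down => turn sign -: 96.5)
ok
invalid input: not JSON, or not a number
```

That test row was careless. It held a 20 m shift, and it ran as a real one-row move down. I'll check where the arm stands before going on.

```bash
python3 plan.py 0.6116,0.295,0.15,-25
```

```text
t 0.38 tcp [0.1989 0.5943 0.2327] jaw az 71.51 grip 0.0952 F [ 0.7833  0.2716 -0.7325] q [ 1.1424  0.5525  1.6233  0.      0.9569 -0.1056] tilt [ 0.0037  0.0081 -1.    ]
0.6116,0.295,0.15,-25 -> shift mm [  22.8 -153.1  486.3]  turn -96.5 (tool x down => turn sign -: 96.5)
```

It dropped 60 mm in free air and touched nothing. Next I'll go above the jar.

```bash
python3 -m jog '[-1,0.02,-0.151,0.486,96.5,-1,0.02,-0.151,0.486,96.5,-1,0.02,-0.151,0.486,96.5,-1,0.02,-0.151,0.486,96.5,-1,0.02,-0.151,0.486,96.5,-1,0.02,-0.151,0.486,96.5,-1,0.02,-0.151,0.486,96.5,-1,0.02,-0.151,0.486,96.5,-1,0.02,-0.151,0.486,96.5,-1,0.02,-0.151,0.486,96.5]' 25; python3 plan.py 0.6116,0.295,0.022,-25
```

```text
time: 1.62
tool_pos: [0.6117, 0.2945, 0.2093]
ee_rot: [-0.38, -0.596, -0.38, 0.597]
wrist_force: [-0.7, 0.3, -0.3]
grip_width: 0.0956
t 1.62 tcp [0.6117 0.2945 0.2093] jaw az -25.02 grip 0.0956 F [-0.7443  0.2862 -0.3173] q [0.3515 0.6497 1.4984 0.0001 0.9941 0.788 ] tilt [-0.0006 -0.0001 -1.    ]
0.6116,0.295,0.022,-25 -> shift mm [128.3  -0.3  -0.4]  turn 0.0 (tool x down => turn sign -: -0.0)
```

```bash
cat > w.py <<'E'
import sys
from h import *
X,f=cloud('wrist'); n=sys.argv[1]; np.save('wX.npy',X); np.save('wI.npy',f['img'])
cv2.imwrite(f'pics/{n}.png',f['img'][:,:,::-1])
E
python3 w.py w1
```

```text
(no output)
```

View pics/w1.png

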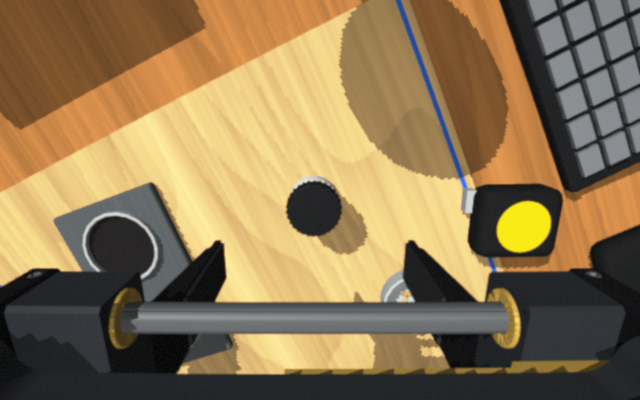

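The wrist picture shows the jar's cap at (313,207), centred between the fingers, with the round rest at (120,248) and the tape at (515,225).

```bash
cat > wf.py <<'E'
# usage: wf.py x,y,R,zlo,zhi,span  : circle fit of points in band
import sys
from h import *
from scipy.optimize import least_squares
X=np.load('wX.npy').reshape(-1,3)
for a in sys.argv[1:]:
    x,y,R,zl,zh,s=map(float,a.split(','))
    m=(np.hypot(X[:,0]-x,X[:,1]-y)<s)&(X[:,2]>zl)&(X[:,2]<zh);W=X[m]
    fun=lambda p:(lambda e:np.where(e>0,e,.05*e))(np.hypot(W[:,0]-p[0],W[:,1]-p[1])-R)
    r=least_squares(fun,[x,y],loss='soft_l1',f_scale=.001)
    print(a,len(W),'fit',r.x.round(4),'mid',((W.min(0)+W.max(0))/2).round(4)[:2],'size',(W.max(0)-W.min(0)).round(4),'z',np.median(W[:,2]).round(4))
E
python3 wf.py .6116,.295,.0215,.036,.05,.04 .436,.329,.034,.0135,.02,.045
```

```text
.6116,.295,.0215,.036,.05,.04 2343 fit [0.6106 0.2944] mid [0.6104 0.2945] size [0.0446 0.0438 0.0079] z 0.0418
.436,.329,.034,.0135,.02,.045 597 fit [0.4353 0.3287] mid [0.4354 0.3288] size [0.068  0.0663 0.0035] z 0.0148
```

```bash
python3 -m jog '[-1,0.06,0,0,0,-1,0.12,0,0,0,-1,0.128,0,0,0,-1,0.128,0,0,0,1,0.128,0,0,0,1,0.128,0,0,0,1,0.128,0,0,0,1,0.128,0,0,0,1,0.128,0,0,0,1,0.128,0,0,0]' 20; python3 plan.py 0.4305,0.133,0.12,-25
```

```text
time: 2.92
tool_pos: [0.6113, 0.2953, 0.0817]
ee_rot: [-0.38, -0.596, -0.38, 0.596]
wrist_force: [-0.6, -0.3, 1.7]
grip_width: 0.0423
t 2.92 tcp [0.6113 0.2953 0.0817] jaw az -24.99 grip 0.0423 F [-0.6053 -0.2968  1.7197] q [0.3529 0.8056 1.5744 0.0001 0.7617 0.789 ] tilt [-0.  0. -1.]
0.4305,0.133,0.12,-25 -> shift mm [-97.3 -95.2 223.5]  turn -0.0 (tool x down => turn sign -: 0.0)
```

```bash
python3 -m jog '[1,-0.06,0,0,0,1,-0.11,0,0,0,1,-0.12,-0.024,0.056,0,1,-0.12,-0.048,0.112,0,1,-0.12,-0.071,0.168,0,1,-0.12,-0.095,0.2235,0,1,-0.12,-0.095,0.2235,0,1,-0.12,-0.095,0.2235,0]' 20; python3 plan.py 0.4305,0.133,0.023,-25; python3 w.py w2
```

```text
time: 3.92
tool_pos: [0.4315, 0.133, 0.2021]
ee_rot: [0.38, 0.597, 0.38, -0.596]
wrist_force: [0.9, 0.2, 0.2]
grip_width: 0.0426
t 3.92 tcp [0.4315 0.133  0.2021] jaw az -25.03 grip 0.0426 F [0.8767 0.2296 0.1587] q [0.1525 0.3818 2.0717 0.0002 0.6865 0.5891] tilt [ 0.0015  0.0004 -1.    ]
0.4305,0.133,0.023,-25 -> shift mm [120.1  -1.    0.5]  turn 0.0 (tool x down => turn sign -: -0.0)
```

View pics/w2.png

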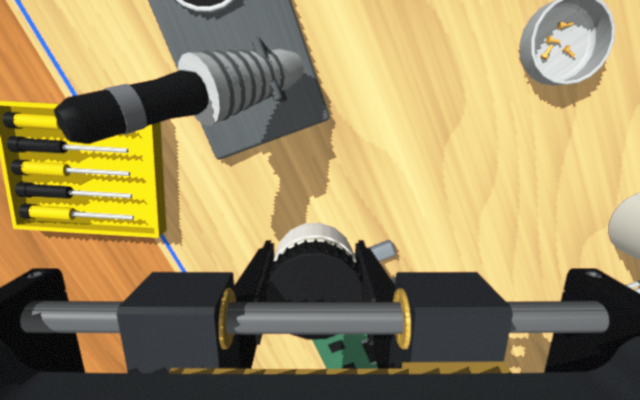

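The jar is held level at (315,270). The iron at (180,90) lies close to one corner of the gripper body, so I'll turn away from it before going down.

```bash
python3 -m jog '[1,0,-0.003,0.005,-9,1,0.05,-0.003,0.005,-17,1,0.09,-0.003,0.005,-17,1,0.115,-0.003,0.005,-17,1,0.12,-0.003,0.005,-17,1,0.12,-0.003,0.005,-17,-0.2,0.12,-0.003,0.005,-17,-0.3,0.12,-0.003,0.005,-17,-0.3,0.12,-0.003,0.005,-17,-0.3,0.12,-0.003,0.005,-17]' 20; python3 plan.py
```

```text
time: 5.22
tool_pos: [0.4259, 0.1297, 0.0819]
ee_rot: [0.464, 0.534, 0.464, -0.534]
wrist_force: [-0.6, -0.4, -0.3]
grip_width: 0.0616
t 5.22 tcp [0.4259 0.1297 0.0819] jaw az -8.00 grip 0.0616 F [-0.6404 -0.3881 -0.31  ] q [0.147  0.6135 2.1731 0.0002 0.3547 0.2863] tilt [ 0.0003  0.0001 -1.    ]
```

```bash
python3 plan.py .656,.1685,.15,0; python3 -m jog '[-0.4,-0.05,0,0,0,-0.6,-0.11,0,0,0,-0.6,-0.12,0,0,0,-0.6,-0.12,0,0,0]' 20; python3 plan.py .656,.1685,.15,0
```

```text
t 5.22 tcp [0.4259 0.1297 0.0819] jaw az -8.00 grip 0.0616 F [-0.6404 -0.3881 -0.31  ] q [0.147  0.6135 2.1731 0.0002 0.3547 0.2863] tilt [ 0.0003  0.0001 -1.    ]
.656,.1685,.15,0 -> shift mm [-127.1  222.5  -70.4]  turn 8.0 (tool x down => turn sign -: -8.0)
time: 5.72
tool_pos: [0.4258, 0.1297, 0.202]
ee_rot: [0.464, 0.534, 0.464, -0.533]
wrist_force: [0.5, -0.6, -0.1]
grip_width: 0.0759
t 5.72 tcp [0.4258 0.1297 0.202 ] jaw az -8.00 grip 0.0759 F [ 0.465  -0.643  -0.0721] q [0.1469 0.3746 2.0861 0.0001 0.6794 0.2864] tilt [ 0.0014  0.0003 -1.    ]
.656,.1685,.15,0 -> shift mm [ -6.6 222.5 -70.5]  turn 8.0 (tool x down => turn sign -: -8.0)
```

```bash
python3 -m jog '[-0.6,0,0.056,-0.0175,-8,-0.6,0,0.111,-0.035,-8,-0.6,0,0.167,-0.053,-8,-0.6,0,0.2225,-0.0705,-8,-0.6,0,0.2225,-0.0705,-8,-0.6,0,0.2225,-0.0705,-8,-0.6,0,0.2225,-0.0705,-8]' 20; python3 plan.py .656,.1685,.021,0; python3 w.py w3; python3 wf.py .656,.1685,.031,.015,.03,.045 .69,-.01,.024,.09,.1,.03
```

```text
time: 6.6
tool_pos: [0.655, 0.1684, 0.201]
ee_rot: [0.5, 0.499, 0.5, -0.5]
wrist_force: [0.3, -0.8, -0.2]
grip_width: 0.0756
t 6.6 tcp [0.655  0.1684 0.201 ] jaw az 0.01 grip 0.0756 F [ 0.2819 -0.7717 -0.2416] q [0.1541 0.6554 1.5121 0.0001 0.9757 0.1539] tilt [-0.0017 -0.0002 -1.    ]
.656,.1685,.021,0 -> shift mm [121.    1.2  -0.1]  turn -0.0 (tool x down => turn sign -: 0.0)
.656,.1685,.031,.015,.03,.045 955 fit [0.655  0.1677] mid [0.6551 0.1675] size [0.0605 0.0617 0.0087] z 0.0213Traceback (most recent call last):
  File "wf.py", line 11, in <module>
    print(a,len(W),'fit',r.x.round(4),'mid',((W.min(0)+W.max(0))/2).round(4)[:2],'size',(W.max(0)-W.min(0)).round(4),'z',np.median(W[:,2]).round(4))
                                              ~~~~~^^^
    return umr_minimum(a, axis, None, out, keepdims, initial, where)
ValueError: zero-size array to reduction operation minimum which has no identity
```

View pics/w3.png

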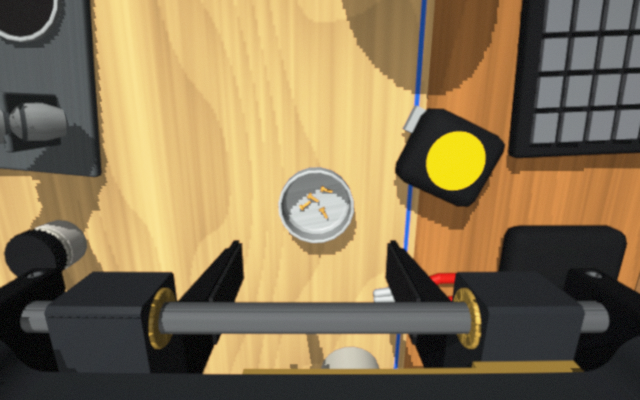

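The dish is at (316,205), centred between the fingers, and the tape at (450,157) is clear. The placed jar is upright at (45,245). Now I'll go down and grip.

```bash
python3 -m jog '[-0.6,0.05,0,0,0,-0.6,0.1,0,0,0,-0.6,0.121,0,0,0,-0.6,0.121,0,0,0,1,0.121,0,0,0,1,0.121,0,0,0,1,0.121,0,0,0,1,0.121,0,0,0,1,0.121,0,0,0]' 20; python3 plan.py 0.421,-0.147,0.15,0
```

```text
time: 7.78
tool_pos: [0.6563, 0.1686, 0.0818]
ee_rot: [0.5, 0.5, 0.5, -0.5]
wrist_force: [-0.4, 0.6, 6.0]
grip_width: 0.0605
t 7.78 tcp [0.6563 0.1686 0.0818] jaw az 0.01 grip 0.0605 F [-0.4161  0.6297  6.0439] q [0.1541 0.8039 1.5786 0.0001 0.7578 0.1539] tilt [ 0.0013  0.0003 -1.    ]
0.421,-0.147,0.15,0 -> shift mm [-127.6 -235.2  315.6]  turn -0.0 (tool x down => turn sign -: 0.0)
```

```bash
python3 -m jog '[1,-0.06,0,0,0,1,-0.12,0,0,0,1,-0.125,-0.035,0.046,0,1,-0.125,-0.07,0.093,0,1,-0.125,-0.105,0.14,0,1,-0.125,-0.14,0.187,0,1,-0.125,-0.175,0.234,0,1,-0.125,-0.21,0.281,0,1,-0.125,-0.235,0.3155,0,1,-0.125,-0.235,0.3155,0]' 20; python3 plan.py 0.421,-0.147,0.022,0; python3 w.py w4
```

```text
time: 9.02
tool_pos: [0.4198, -0.1486, 0.206]
ee_rot: [0.499, 0.501, 0.499, -0.501]
wrist_force: [0.8, 1.2, -1.3]
grip_width: 0.0605
t 9.03 tcp [ 0.4198 -0.1486  0.206 ] jaw az -0.21 grip 0.0605 F [ 0.8437  1.1739 -1.3476] q [-0.4888  0.3682  2.081  -0.      0.6921 -0.4851] tilt [ 0.0002 -0.0001 -1.    ]
0.421,-0.147,0.022,0 -> shift mm [125.    1.2  -1.6]  turn 0.2 (tool x down => turn sign -: -0.2)
```

View pics/w4.png

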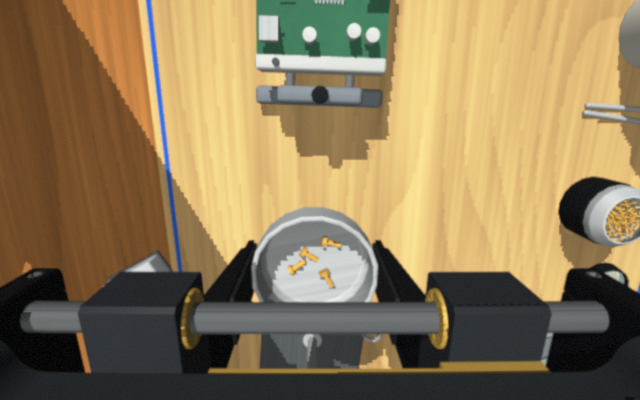

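```bash
python3 -m jog '[1,0.05,0.001,-0.001,0,1,0.09,0.001,-0.001,0,1,0.115,0.001,-0.001,0,1,0.1245,0.001,-0.001,0,1,0.1245,0.001,-0.001,0,0,0.1245,0.001,-0.001,0,-0.5,0.1245,0.001,-0.001,0,-0.6,0.1245,0.001,-0.001,0,-0.6,0.09,0.001,-0.001,0,-0.6,0.04,0.001,-0.001,0]' 20; python3 -m jog '[-1,-0.04,0,0,0,-1,-0.06,0,0,0,-1,-0.06,0,0,0,-1,-0.06,0,0,0]'; python3 plan.py .6905,-.01,.16,0; python3 w.py w5; python3 wf.py .421,-.147,.031,.015,.03,.05
```

```text
time: 10.32
tool_pos: [0.4217, -0.1458, 0.1661]
ee_rot: [0.499, 0.5, 0.501, -0.5]
wrist_force: [-0.0, 0.0, 0.2]
grip_width: 0.0762
time: 10.82
tool_pos: [0.4217, -0.1458, 0.225]
ee_rot: [0.5, 0.5, 0.5, -0.5]
wrist_force: [-0.8, -0.0, -0.3]
grip_width: 0.0949
t 10.82 tcp [ 0.4217 -0.1458  0.225 ] jaw az -0.00 grip 0.0949 F [-0.8257 -0.0074 -0.2769] q [-0.4812  0.3375  2.0583  0.0001  0.7467 -0.4813] tilt [-0.0008  0.0005 -1.    ]
.6905,-.01,.16,0 -> shift mm [   5.8  268.8 -135.8]  turn 0.0 (tool x down => turn sign -: -0.0)
.421,-.147,.031,.015,.03,.05 791 fit [ 0.4218 -0.1466] mid [ 0.4217 -0.1468] size [0.061  0.0614 0.0089] z 0.0214
```

View pics/w5.png

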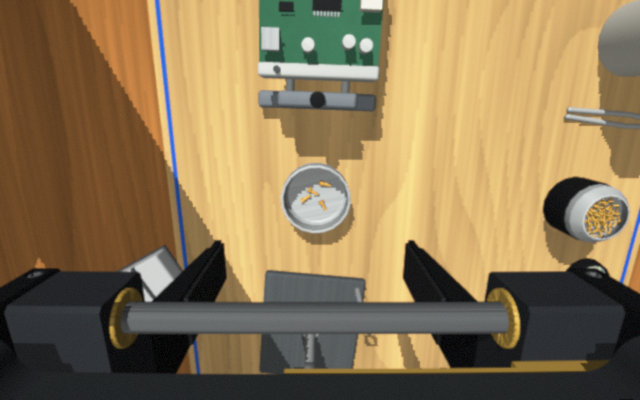

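The dish stands at (316,198), measured at (0.4218, -0.1466), flat, between the holder and the reel stand. The bottle is next.

```bash
python3 -m jog '[-1,0,0.054,-0.027,0,-1,0,0.108,-0.054,0,-1,0,0.161,-0.081,0,-1,0,0.215,-0.108,0,-1,0,0.2688,-0.1358,0,-1,0,0.2688,-0.1358,0,-1,0,0.2688,-0.1358,0,-1,0,0.2688,-0.1358,0]' 25; python3 plan.py .6905,-.01,.045,0; python3 w.py w6; python3 wf.py .69,-.01,.024,.09,.1,.035 .69,-.01,.03,.04,.068,.035
```

```text
time: 11.88
tool_pos: [0.69, -0.0109, 0.2254]
ee_rot: [-0.499, -0.5, -0.5, 0.5]
wrist_force: [0.3, -0.7, -0.6]
grip_width: 0.0949
t 11.88 tcp [ 0.69   -0.0109  0.2254] jaw az -0.05 grip 0.0949 F [ 0.3082 -0.7224 -0.5933] q [-0.1114  0.6481  1.4525  0.      1.0422 -0.1106] tilt [-0.0011  0.0002 -1.    ]
.6905,-.01,.045,0 -> shift mm [121.4   0.7  -0.9]  turn 0.0 (tool x down => turn sign -: -0.0)
.69,-.01,.024,.09,.1,.035 3730 fit [ 0.6896 -0.0118] mid [ 0.6894 -0.0118] size [0.0475 0.0483 0.0075] z 0.0941
.69,-.01,.03,.04,.068,.035 593 fit [ 0.6897 -0.0116] mid [ 0.6897 -0.0024] size [0.0586 0.0415 0.0279] z 0.0618
```

View pics/w6.png

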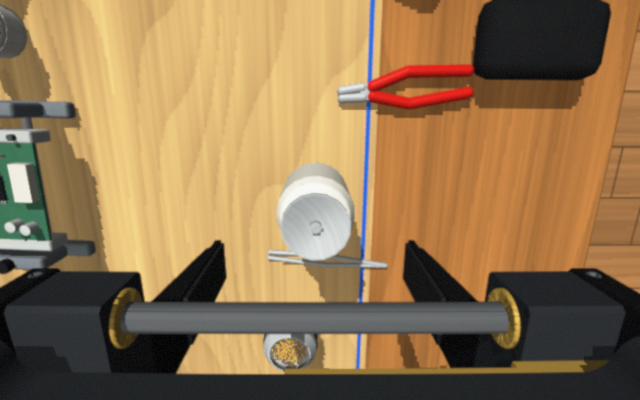

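The bottle's pump dish is at (316,225), centred between the fingers, and the fit gives (0.6897, -0.0117). Going down to grip the white body.

```bash
python3 -m jog '[-1,0.05,0,0.001,0,-1,0.1,0,0.001,0,-1,0.12,0,0.001,0,-1,0.12,0,0.001,0,0.5,0.12,0,0.001,0,1,0.12,0,0.001,0,1,0.12,0,0.001,0,1,0.12,0,0.001,0,1,0.12,0,0.001,0]' 25; python3 plan.py 0.536,-0.001,0.15,0
```

```text
time: 13.05
tool_pos: [0.6909, -0.0111, 0.1062]
ee_rot: [0.5, 0.5, 0.5, -0.5]
wrist_force: [-0.1, 0.5, 5.2]
grip_width: 0.0589
t 13.05 tcp [ 0.6909 -0.0111  0.1062] jaw az 0.01 grip 0.0589 F [-0.1218  0.5344  5.2497] q [-0.1116  0.7864  1.5309  0.0001  0.8238 -0.1118] tilt [ 0.0005  0.0001 -1.    ]
0.536,-0.001,0.15,0 -> shift mm [-102.9 -154.9  -10.1]  turn -0.0 (tool x down => turn sign -: 0.0)
```

```bash
python3 -m jog '[1,-0.03,0,0,0,1,-0.06,0,0,0,1,-0.06,-0.035,-0.002,0,1,-0.06,-0.075,-0.005,0,1,-0.06,-0.115,-0.008,0,1,-0.06,-0.145,-0.01,0,1,-0.06,-0.155,-0.01,0,1,-0.03,-0.155,-0.01,0,1,-0.008,-0.155,-0.01,0,1,0.0,-0.155,-0.01,0]' 25; python3 plan.py 0.536,-0.001,0.046,0;python3 -m jog '[1,0,0,0,0,0,0,0,0,0,-0.5,0,0,0,0,-0.6,0,0,0,0,-0.6,-0.04,0,0,0,-0.6,-0.09,0,0,0,-1,-0.13,0,0,0,-1,-0.13,0,0,0]'; python3 plan.py .666,-.1545,.15,0; python3 w.py w7; python3 wf.py .536,-.001,.024,.09,.1,.035 .536,-.001,.03,.04,.068,.035
```

```text
time: 14.3
tool_pos: [0.5361, -0.0013, 0.105]
ee_rot: [0.5, 0.5, 0.5, -0.5]
wrist_force: [-9.5, -0.9, 34.6]
grip_width: 0.0593
t 14.3 tcp [ 0.5361 -0.0013  0.105 ] jaw az -0.00 grip 0.0593 F [-9.4846 -0.8811 34.5556] q [-0.1256  0.6348  1.94    0.0001  0.5682 -0.1256] tilt [-0.0014  0.0002 -1.    ]
0.536,-0.001,0.046,0 -> shift mm [ 0.  -0.1 -0.3]  turn 0.0 (tool x down => turn sign -: -0.0)
time: 15.3
tool_pos: [0.5366, -0.0012, 0.2387]
ee_rot: [0.502, 0.501, 0.498, -0.499]
wrist_force: [0.6, 0.1, -0.6]
grip_width: 0.0907
t 15.3 tcp [ 0.5366 -0.0012  0.2387] jaw az 0.01 grip 0.0907 F [ 0.5533  0.1131 -0.6126] q [-0.1254  0.4295  1.8397  0.0001  0.8666 -0.1257] tilt [ 0.0057 -0.0006 -1.    ]
.666,-.1545,.15,0 -> shift mm [ 30.5 129.2 153.3]  turn -0.0 (tool x down => turn sign -: 0.0)
.536,-.001,.024,.09,.1,.035 3359 fit [ 0.5356 -0.0018] mid [ 0.5355 -0.0016] size [0.0471 0.048  0.0076] z 0.0941
.536,-.001,.03,.04,.068,.035 523 fit [ 0.5356 -0.0017] mid [0.5357 0.0073] size [0.0588 0.042  0.028 ] z 0.0615
```

View pics/w7.png

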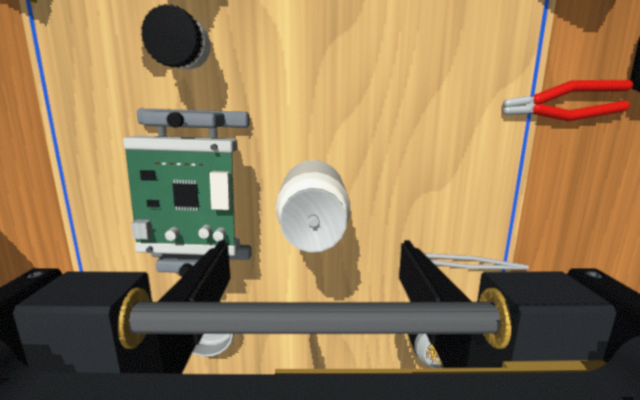

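The bottle stands upright at (313,210), behind the board, which is at (180,195). The fit gives (0.5356, -0.0018). I'll check the holder frame in this view and go to the cleaner.

```bash
python3 - <<'E'
import numpy as np,cv2
P=np.load('wX.npy').reshape(-1,3)
for zl,zh in((.045,.075),(.012,.075)):
    m=(P[:,0]>.35)&(P[:,0]<.5)&(abs(P[:,1])<.09)&(P[:,2]>zl)&(P[:,2]<zh);Q=P[m]
    print(len(Q),Q.min(0),Q.max(0),cv2.minAreaRect((Q[:,:2]*1000).astype(np.float32)))
m=(abs(P[:,0]-.43)<.035)&(P[:,1]>.07)&(P[:,1]<.16)&(P[:,2]>.035)&(P[:,2]<.05);Q=P[m];print('jar',len(Q),(Q.min(0)+Q.max(0))/2,Q.max(0)-Q.min(0))
E
python3 -m jog '[-1,0.005,0.026,0.031,0,-1,0.01,0.052,0.062,0,-1,0.01,0.078,0.093,0,-1,0.015,0.104,0.124,0,-1,0.015,0.129,0.153,0,-1,0.015,0.129,0.153,0,-1,0.015,0.129,0.153,0,-1,0.015,0.129,0.153,0]' 20; python3 plan.py .666,-.1545,.027,0; python3 w.py w8; python3 wf.py .666,-.1545,.02,.035,.05,.035 .666,-.1545,.027,.012,.032,.035
```

```text
12889 [ 0.37982998 -0.06705174  0.04500311] [0.47108964 0.07355273 0.06078467] ((425.4151916503906, 2.589141845703125), (140.58802795410156, 88.07768249511719), 87.93021392822266)
14405 [ 0.37748613 -0.06947333  0.01200153] [0.47664595 0.07429643 0.06078467] ((425.7065734863281, 2.6599502563476562), (141.7893524169922, 97.2828598022461), 88.04999542236328)
jar 3179 [0.42791771 0.11094853 0.0423949 ] [0.05839285 0.08188407 0.01475744]
time: 16.35
tool_pos: [0.6643, -0.1533, 0.2205]
ee_rot: [0.5, 0.5, 0.5, -0.5]
wrist_force: [0.2, 0.6, 0.7]
grip_width: 0.0952
t 16.35 tcp [ 0.6643 -0.1533  0.2205] jaw az 0.05 grip 0.0952 F [0.1801 0.5676 0.6556] q [-0.3236  0.6417  1.4805  0.0002  1.0202 -0.3245] tilt [-0.0008  0.0004 -1.    ]
.666,-.1545,.027,0 -> shift mm [134.5   1.8   1.3]  turn -0.0 (tool x down => turn sign -: 0.0)
.666,-.1545,.02,.035,.05,.035 1995 fit [ 0.6651 -0.1542] mid [ 0.6651 -0.156 ] size [0.0506 0.0502 0.0106] z 0.0392
.666,-.1545,.027,.012,.032,.035 1063 fit [ 0.6638 -0.1524] mid [ 0.665  -0.1544] size [0.052  0.0502 0.02  ] z 0.0305
```

View pics/w8.png

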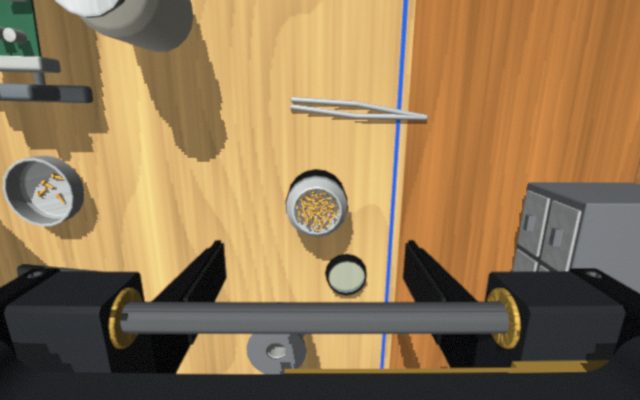

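The cleaner is at (316,205), measured near (0.665, -0.155), and the loose lid at (345,272) is out of the fingers' way.

```bash
python3 -m jog '[-1,0.05,0.001,0.0015,0,-1,0.1,0.001,0.0015,0,-1,0.134,0.001,0.0015,0,-1,0.134,0.001,0.0015,0,0.5,0.134,0.001,0.0015,0,1,0.134,0.001,0.0015,0,1,0.134,0.001,0.0015,0,1,0.134,0.001,0.0015,0,1,0.134,0.001,0.0015,0]' 25; python3 plan.py 0.4355,0.329,0.17,0
```

```text
time: 17.52
tool_pos: [0.6659, -0.1557, 0.087]
ee_rot: [0.5, 0.5, 0.5, -0.5]
wrist_force: [-0.4, 0.2, 2.0]
grip_width: 0.0532
t 17.52 tcp [ 0.6659 -0.1557  0.087 ] jaw az 0.00 grip 0.0532 F [-0.3624  0.1709  2.015 ] q [-0.3262  0.8037  1.5587  0.0001  0.7789 -0.3263] tilt [ 0.0004 -0.     -1.    ]
0.4355,0.329,0.17,0 -> shift mm [-142.1 -230.3 -484.7]  turn -0.0 (tool x down => turn sign -: 0.0)
```

```bash
python3 -m jog '[1,-0.06,0,0,0,1,-0.12,0,0,0,1,-0.15,-0.02,-0.04,0,1,-0.15,-0.045,-0.095,0,1,-0.15,-0.07,-0.15,0,1,-0.15,-0.095,-0.205,0,1,-0.15,-0.12,-0.26,0,1,-0.15,-0.145,-0.315,0,1,-0.15,-0.17,-0.37,0,1,-0.15,-0.2,-0.425,0]' 25; python3 plan.py 0.4355,0.329,0.12,0
```

```text
time: 18.77
tool_pos: [0.4649, 0.2708, 0.2368]
ee_rot: [0.5, 0.5, 0.5, -0.5]
wrist_force: [0.9, 1.0, -1.5]
grip_width: 0.0533
t 18.77 tcp [0.4649 0.2708 0.2368] jaw az -0.01 grip 0.0533 F [ 0.8641  1.0379 -1.5023] q [0.4046 0.4352 1.8357 0.0001 0.8704 0.4047] tilt [ 0.0003  0.0002 -1.    ]
0.4355,0.329,0.12,0 -> shift mm [ 57.8 -29.5 -58.2]  turn 0.0 (tool x down => turn sign -: -0.0)
```

```bash
python3 -m jog '[1,0,-0.0295,-0.058,0,1,0,-0.0295,-0.058,0,1,0.03,-0.0295,-0.058,0,1,0.057,-0.0295,-0.058,0,1,0.057,-0.0295,-0.058,0,1,0.057,-0.0295,-0.058,0]' 25; python3 plan.py 0.4355,0.329,0.037,0; python3 w.py w9; python3 wf.py .436,.329,.034,.0135,.02,.045; python3 - <<'E'
import numpy as np
from h import *
P=np.load('wX.npy').reshape(-1,3); 
m=(abs(P[:,0]-.4355)<.04)&(abs(P[:,1]-.329)<.045)&(P[:,2]>.02)&(P[:,2]<.17);Q=P[m]
h,e=np.histogram(Q[:,2],30);print([(round(a,3),b) for a,b in zip(e,h)])
E
```

```text
time: 19.52
tool_pos: [0.437, 0.3269, 0.1806]
ee_rot: [0.5, 0.5, 0.5, -0.5]
wrist_force: [-0.1, 0.4, -1.1]
grip_width: 0.0534
t 19.52 tcp [0.437  0.3269 0.1806] jaw az -0.03 grip 0.0534 F [-0.1045  0.4475 -1.0516] q [0.5213 0.5231 1.869  0.     0.7487 0.5218] tilt [ 0.0007  0.0004 -1.    ]
0.4355,0.329,0.037,0 -> shift mm [84.6 -1.6 -2. ]  turn 0.0 (tool x down => turn sign -: -0.0)
.436,.329,.034,.0135,.02,.045 600 fit [0.4351 0.3281] mid [0.4351 0.3386] size [0.0667 0.0473 0.0036] z 0.0147
[(np.float64(0.093), np.int64(79)), (np.float64(0.095), np.int64(108)), (np.float64(0.098), np.int64(118)), (np.float64(0.1), np.int64(130)), (np.float64(0.103), np.int64(157)), (np.float64(0.106), np.int64(185)), (np.float64(0.108), np.int64(193)), (np.float64(0.111), np.int64(196)), (np.float64(0.113), np.int64(225)), (np.float64(0.116), np.int64(232)), (np.float64(0.118), np.int64(328)), (np.float64(0.121), np.int64(649)), (np.float64(0.124), np.int64(1573)), (np.float64(0.126), np.int64(625)), (np.float64(0.129), np.int64(1667)), (np.float64(0.131), np.int64(2119)), (np.float64(0.134), np.int64(1070)), (np.float64(0.136), np.int64(885)), (np.float64(0.139), np.int64(192)), (np.float64(0.142), np.int64(197)), (np.float64(0.144), np.int64(221)), (np.float64(0.147), np.int64(194)), (np.float64(0.149), np.int64(229)), (np.float64(0.152), np.int64(213)), (np.float64(0.155), np.int64(261)), (np.float64(0.157), np.int64(337)), (np.float64(0.16), np.int64(229)), (np.float64(0.162), np.int64(142)), (np.float64(0.165), np.int64(117)), (np.float64(0.167), np.int64(127))]
```

View pics/w9.png

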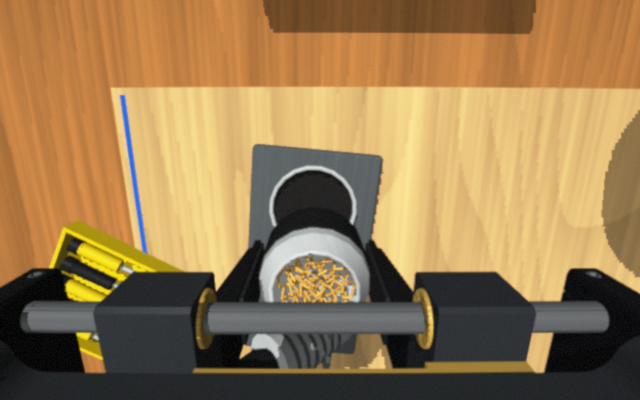

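```bash
python3 - <<'E'
import numpy as np
from scipy.optimize import least_squares
P=np.load('wX.npy').reshape(-1,3)
m=(abs(P[:,0]-.437)<.024)&(abs(P[:,1]-.327)<.045)&(P[:,2]>.096)&(P[:,2]<.118);W=P[m]
f=lambda p:np.hypot(W[:,0]-p[0],W[:,1]-p[1])-.027
r=least_squares(f,[.437,.327],loss='soft_l1',f_scale=.001);print('cup',len(W),r.x,np.abs(r.fun).mean())
# both: lip fit free, equal weight (annulus 31..34 at z~15)
m=(np.hypot(P[:,0]-.4355,P[:,1]-.329)<.045)&(P[:,2]>.0135)&(P[:,2]<.02);L=P[m]
r=least_squares(lambda p:(lambda d:np.maximum(d-.034,0)+np.minimum(d-.031,0))(np.hypot(L[:,0]-p[0],L[:,1]-p[1])),[.4355,.329]);print('lip',r.x,np.abs(r.fun).mean())
E
```

```text
cup 1090 [0.43618267 0.32595389] 0.00016468263155695266
lip [0.43506322 0.32825591] 8.27058071017356e-06
```

```bash
python3 plan.py 0.4355,0.329,0.037,0; python3 -m jog '[1,0.02,-0.0012,-0.0025,0,1,0.04,-0.0012,-0.0025,0,1,0.055,-0.0012,-0.0025,0,1,0.055,-0.0012,-0.0025,0,1,0.055,-0.0012,-0.0025,0]' 25; python3 plan.py 0.4355,0.329,0.038,0; python3 -c "
from station import manip;import cv2
f=manip.grab_frame('side');cv2.imwrite('pics/s2.png',cv2.resize(f['img'][200:400,220:420],None,fx=3,fy=3,interpolation=2)[:,:,::-1])"; python3 w.py w10
```

```text
t 19.57 tcp [0.437  0.327  0.1808] jaw az -0.03 grip 0.0537 F [ 0.9764 -0.3455 -0.8447] q [0.5214 0.5226 1.869  0.     0.7485 0.5219] tilt [ 0.0013  0.0008 -1.    ]
0.4355,0.329,0.037,0 -> shift mm [84.8 -1.6 -1.9]  turn 0.0 (tool x down => turn sign -: -0.0)
time: 20.2
tool_pos: [0.4355, 0.3298, 0.1255]
ee_rot: [0.5, 0.5, 0.5, -0.5]
wrist_force: [0.2, 0.6, -1.7]
grip_width: 0.0531
t 20.2 tcp [0.4355 0.3298 0.1255] jaw az 0.00 grip 0.0531 F [ 0.1626  0.6387 -1.7333] q [0.5273 0.6095 1.9052 0.0001 0.6259 0.5272] tilt [ 0.0009  0.0006 -1.    ]
0.4355,0.329,0.038,0 -> shift mm [28.5 -0.   0.9]  turn -0.0 (tool x down => turn sign -: 0.0)
```

View pics/s2.png

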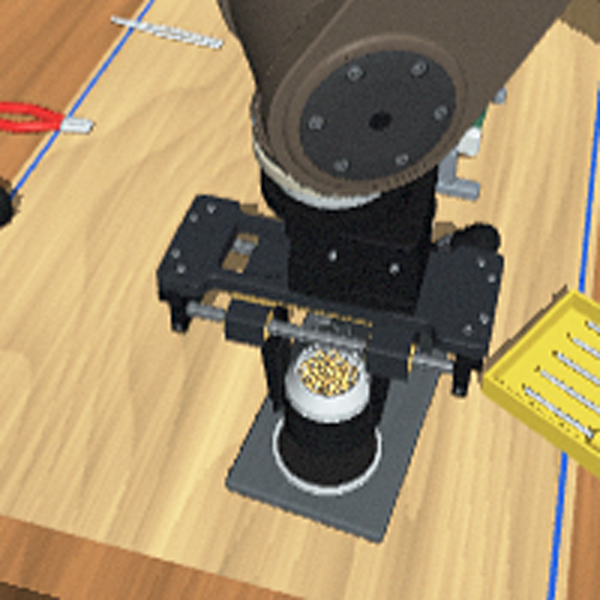

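```bash
python3 - <<'E'
import numpy as np
from scipy.optimize import least_squares
P=np.load('wX.npy').reshape(-1,3)
m=(abs(P[:,0]-.436)<.024)&(abs(P[:,1]-.329)<.045)&(P[:,2]>.041)&(P[:,2]<.062);W=P[m]
f=lambda p:np.hypot(W[:,0]-p[0],W[:,1]-p[1])-.027
r=least_squares(f,[.437,.327],loss='soft_l1',f_scale=.001);print('cup',len(W),r.x,np.abs(r.fun).mean())
m=(np.hypot(P[:,0]-.4355,P[:,1]-.329)<.045)&(P[:,2]>.0135)&(P[:,2]<.02);L=P[m]
r=least_squares(lambda p:(lambda d:np.maximum(d-.034,0)+np.minimum(d-.031,0))(np.hypot(L[:,0]-p[0],L[:,1]-p[1])),[.4355,.329]);print('lip',len(L),r.x,np.abs(r.fun).mean())
E
```

```text
cup 1025 [0.43468728 0.32888543] 0.00017102251844292857
lip 832 [0.43495454 0.32819675] 5.627013754106976e-06
```

The side picture shows the cup at (330,440), right over the lip ring, and the wrist fit puts it within 0.7 mm. Lowering it in.

```bash
python3 -m jog '[1,0.01,0,0.0007,0,1,0.02,0,0.0007,0,1,0.026,0,0.0007,0,1,0.028,0,0.0007,0,1,0.028,0,0.0007,0]' 25; python3 plan.py
```

```text
time: 20.92
tool_pos: [0.4349, 0.3288, 0.097]
ee_rot: [-0.5, -0.5, -0.5, 0.5]
wrist_force: [-3.2, -2.6, 6.8]
grip_width: 0.0532
t 20.93 tcp [0.4349 0.3288 0.097 ] jaw az 0.01 grip 0.0532 F [-3.2367 -2.6035  6.8312] q [ 0.5262  0.6563  1.9212 -0.      0.5648  0.5261] tilt [-0.0006 -0.0004 -1.    ]
```

```bash
python3 -m jog '[0,0,0,0,0,-0.4,0,0,0,0,-0.5,0,0,0,0,-0.5,0,0,0,0,-0.5,-0.04,0,0,0,-1,-0.09,0,0,0,-1,-0.13,0,0,0,-1,-0.13,0,0,0,-1,-0.13,0,0,0]'; python3 plan.py .6288,-.291,.15,0; python3 w.py w11;python3 - <<'E'
import numpy as np
from scipy.optimize import least_squares
P=np.load('wX.npy').reshape(-1,3)
Q=P[(np.hypot(P[:,0]-.435,P[:,1]-.328)<.03)&(P[:,2]>.045)&(P[:,2]<.08)]
print('top z',np.percentile(Q[:,2],[5,50,95]))
for zl,zh,R in((.020,.038,.027),):
    W=P[(np.hypot(P[:,0]-.435,P[:,1]-.328)<.033)&(P[:,2]>zl)&(P[:,2]<zh)]
    r=least_squares(lambda p:np.hypot(W[:,0]-p[0],W[:,1]-p[1])-R,[.435,.328],loss='soft_l1',f_scale=.001);print('cup',len(W),r.x)
T=Q[Q[:,2]>.0515]; print('topring mid',(T.min(0)+T.max(0))/2,T.max(0)-T.min(0))
m=(np.hypot(P[:,0]-.4355,P[:,1]-.329)<.045)&(P[:,2]>.0135)&(P[:,2]<.0165);L=P[m]
r=least_squares(lambda p:(lambda d:np.maximum(d-.034,0)+np.minimum(d-.031,0))(np.hypot(L[:,0]-p[0],L[:,1]-p[1])),[.4355,.329]);print('lip',len(L),r.x,np.abs(r.fun).mean())
E
```

```text
time: 22.05
tool_pos: [0.4349, 0.3288, 0.2261]
ee_rot: [-0.5, -0.5, -0.5, 0.5]
wrist_force: [-0.1, -0.1, -0.2]
grip_width: 0.0946
t 22.05 tcp [0.4349 0.3288 0.2261] jaw az 0.01 grip 0.0946 F [-0.0639 -0.1187 -0.2173] q [0.5262 0.4586 1.8289 0.     0.8547 0.5261] tilt [-0.0005 -0.0003 -1.    ]
.6288,-.291,.15,0 -> shift mm [ 17.2 193.8 619.9]  turn -0.0 (tool x down => turn sign -: 0.0)
top z [0.04553408 0.04920959 0.05402866]
cup 215 [0.43406845 0.32779783]
topring mid [0.43405364 0.3287827  0.05351879] [0.04242026 0.04243127 0.00398669]
lip 500 [0.43498053 0.32657924] 0.0003543207379267651
```

View pics/w11.png

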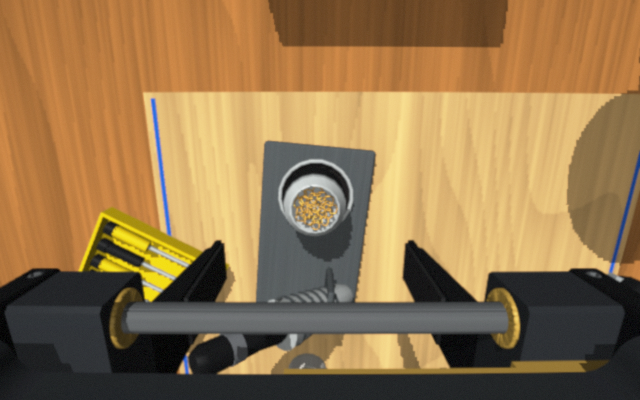

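The cleaner sits inside the lip at (315,200), its top at 54 mm, which is 10 mm plate plus 44 mm. The reel is next.

```bash
python3 -m jog '[-1,0,0.018,0.058,0,-1,0,0.036,0.116,0,-1,0,0.054,0.174,0,-1,0,0.072,0.232,0,-1,0,0.09,0.29,0,-1,0,0.109,0.348,0,-1,0,0.127,0.406,0,-1,0,0.145,0.464,0,-1,0,0.163,0.522,0,-1,0,0.181,0.58,0]' 25; python3 plan.py .6288,-.291,.15,0
```

```text
time: 23.35
tool_pos: [0.6163, -0.253, 0.2249]
ee_rot: [0.499, 0.5, 0.501, -0.5]
wrist_force: [0.8, 0.1, 0.4]
grip_width: 0.0952
t 23.35 tcp [ 0.6163 -0.253   0.2249] jaw az -0.01 grip 0.0952 F [0.8116 0.1011 0.4088] q [-0.4886  0.6165  1.5189  0.0002  1.0087 -0.4885] tilt [-0.0022  0.0014 -1.    ]
.6288,-.291,.15,0 -> shift mm [15.8 12.5 38. ]  turn 0.0 (tool x down => turn sign -: -0.0)
```

```bash
python3 -m jog '[-1,0,0.0125,0.038,0,-1,0,0.0125,0.038,0,-1,0,0.0125,0.038,0,-1,0,0.0125,0.038,0]' 25; python3 plan.py .6288,-.291,.021,0; python3 w.py w12; python3 wf.py .629,-.291,.028,.036,.05,.04
```

```text
time: 23.85
tool_pos: [0.6286, -0.2878, 0.2263]
ee_rot: [0.5, 0.5, 0.501, -0.5]
wrist_force: [-0.4, 0.2, -0.7]
grip_width: 0.0953
t 23.85 tcp [ 0.6286 -0.2878  0.2263] jaw az 0.07 grip 0.0953 F [-0.4347  0.1675 -0.69  ] q [-0.5248  0.6489  1.4479  0.0002  1.0458 -0.5262] tilt [-0.0008  0.0006 -1.    ]
.6288,-.291,.021,0 -> shift mm [146.3   0.3   3.3]  turn -0.1 (tool x down => turn sign -: 0.1)
.629,-.291,.028,.036,.05,.04 3029 fit [ 0.6279 -0.2926] mid [ 0.6281 -0.2925] size [0.0551 0.0553 0.0081] z 0.0417
```

View pics/w12.png

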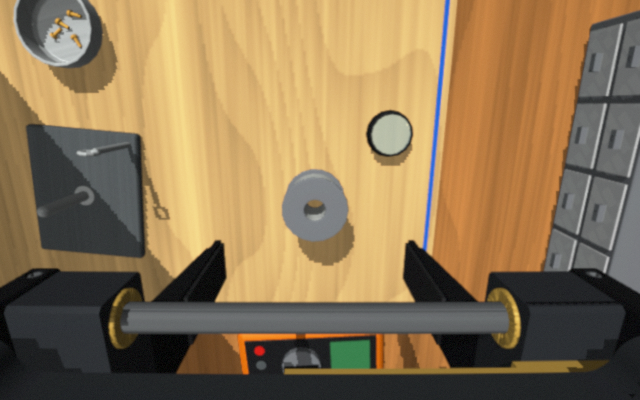

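The reel is at (315,205), centred. Fitting puts it at (0.628, -0.2925). The meter is at (310,355), below and clear of the gripper, and the stand's post is at (60,203).

```bash
python3 - <<'E'
import numpy as np,cv2
P=np.load('wX.npy').reshape(-1,3)
B=P[(abs(P[:,0]-.418)<.03)&(abs(P[:,1]+.285)<.025)&(P[:,2]>.02)&(P[:,2]<.08)]
for a,b in((.02,.035),(.035,.05),(.05,.062),(.062,.08)):
    q=B[(B[:,2]>a)&(B[:,2]<b)]; print(a,len(q),q.mean(0) if len(q) else '',q.min(0)if len(q) else '',q.max(0)if len(q) else '')
Q=P[(abs(P[:,0]-.418)<.08)&(abs(P[:,1]+.285)<.08)&(P[:,2]>.007)&(P[:,2]<.014)];print(len(Q),cv2.minAreaRect((Q[:,:2]*1000).astype(np.float32)))
E
python3 -m jog '[-1,0.05,0,0.004,0,-1,0.1,0,0.004,0,-1,0.14,0,0.004,0,-1,0.146,0,0.004,0,-1,0.146,0,0.004,0,0.5,0.146,0,0.004,0,1,0.146,0,0.004,0,1,0.146,0,0.004,0,1,0.146,0,0.004,0,1,0.146,0,0.004,0]' 30; python3 plan.py .4185,-.285,.12,0
```

```text
0.02 132 [ 0.41912074 -0.28629137  0.02764049] [ 0.41385023 -0.29145935  0.02028651] [ 0.42136749 -0.28270543  0.03498355]
0.035 139 [ 0.41935556 -0.28637227  0.04282359] [ 0.41467898 -0.29156902  0.03506905] [ 0.42154825 -0.28261616  0.04985349]
0.05 139 [ 0.41914844 -0.28628211  0.05596704] [ 0.41401596 -0.291715    0.05010169] [ 0.42141321 -0.28283008  0.06191979]
0.062 107 [ 0.41771844 -0.28709359  0.06461522] [ 0.41283663 -0.29195022  0.06208404] [ 0.42165671 -0.28309368  0.06745206]
12350 ((416.6532287597656, -286.8335876464844), (119.69947052001953, 101.12279510498047), 84.43565368652344)
time: 25.15
tool_pos: [0.6288, -0.293, 0.0809]
ee_rot: [0.5, 0.5, 0.5, -0.5]
wrist_force: [-0.6, 0.1, 1.8]
grip_width: 0.0538
t 25.15 tcp [ 0.6288 -0.293   0.0809] jaw az 0.00 grip 0.0538 F [-0.6168  0.065   1.7878] q [-0.5313  0.8225  1.5326  0.0001  0.7863 -0.5314] tilt [ 0.0002  0.     -1.    ]
.4185,-.285,.12,0 -> shift mm [ -98.2 -210.2   -8. ]  turn -0.0 (tool x down => turn sign -: 0.0)
```

```bash
python3 -m jog '[1,-0.05,0,0,0,1,-0.1,0,0,0,1,-0.12,-0.03,-0.003,0,1,-0.12,-0.08,-0.007,0,1,-0.12,-0.125,-0.008,0,1,-0.12,-0.135,-0.008,0,1,-0.12,-0.135,-0.008,0,1,-0.12,-0.135,-0.008,0]' 30; python3 plan.py .4175,-.2865,.15,0; python3 w.py w13; cat > post.py <<'E'
import numpy as np,cv2
from scipy.optimize import least_squares
P=np.load('wX.npy').reshape(-1,3)
B=P[(abs(P[:,0]-.418)<.02)&(abs(P[:,1]+.286)<.02)&(P[:,2]>.02)&(P[:,2]<.061)]
r=least_squares(lambda p:np.hypot(B[:,0]-p[0],B[:,1]-p[1])-.0045,[.418,-.286],loss='soft_l1',f_scale=.0005);print('post',len(B),r.x,np.abs(r.fun).mean())
Q=P[(abs(P[:,0]-.418)<.08)&(abs(P[:,1]+.285)<.08)&(P[:,2]>.007)&(P[:,2]<.014)];print(len(Q),cv2.minAreaRect((Q[:,:2]*1000).astype(np.float32)))
E
python3 post.py
```

```text
time: 26.15
tool_pos: [0.4947, -0.2852, 0.2006]
ee_rot: [0.5, 0.5, 0.5, -0.5]
wrist_force: [-0.3, -0.2, -2.0]
grip_width: 0.0542
t 26.15 tcp [ 0.4947 -0.2852  0.2006] jaw az 0.02 grip 0.0542 F [-0.3156 -0.1978 -1.9767] q [-0.6386  0.5242  1.79    0.0002  0.8269 -0.6392] tilt [ 0.0005 -0.0002 -1.    ]
.4175,-.2865,.15,0 -> shift mm [ -8.5 -77.2   1.3]  turn -0.0 (tool x down => turn sign -: 0.0)
post 250 [ 0.41606518 -0.28774892] 0.00020428254767473309
13970 ((416.33551025390625, -287.31854248046875), (119.94524383544922, 100.12104034423828), 84.56532287597656)
```

View pics/w13.png

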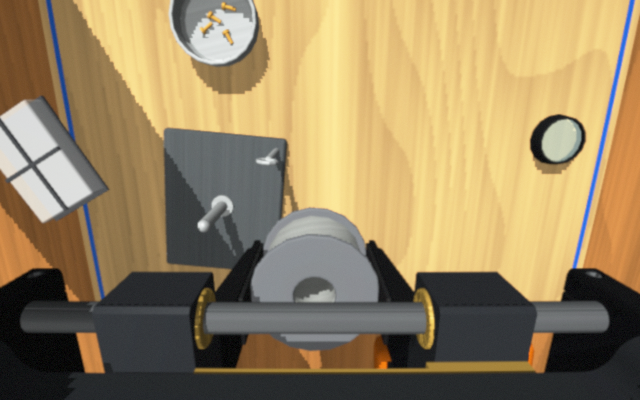

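```bash
cat > reel.py <<'E'
import numpy as np,sys
from scipy.optimize import least_squares
x,y,zt=map(float,sys.argv[1:4])
P=np.load('wX.npy').reshape(-1,3)
W=P[(np.hypot(P[:,0]-x,P[:,1]-y)<.05)&(P[:,2]<zt-.001)&(P[:,2]>zt-.006)&(abs(P[:,0]-x)<.025)]
print('zs',np.percentile(W[:,2],[5,50,95]))
d=W[W[:,1]>y+.01]
r=least_squares(lambda p:(lambda e:np.where(e>0,e,.05*e))(np.hypot(d[:,0]-p[0],d[:,1]-p[1])-.028),[x,y],loss='soft_l1',f_scale=.001);print('flange',len(d),r.x)
# top face: bore edge
T=P[(np.hypot(P[:,0]-x,P[:,1]-y)<.028)&(abs(P[:,2]-zt)<.002)];print('top',len(T),T[:,2].mean(),T.min(0),T.max(0))
# lower flange wall
W=P[(abs(P[:,0]-x)<.02)&(abs(P[:,1]-y)<.04)&(P[:,2]<zt-.040)&(P[:,2]>zt-.044)&(P[:,1]>y)]
if len(W)>10:
    r=least_squares(lambda p:np.hypot(W[:,0]-p[0],W[:,1]-p[1])-.028,[x,y],loss='soft_l1',f_scale=.001);print('low flange',len(W),r.x)
E
python3 reel.py .4947,-.2852,.162
```

```text
Traceback (most recent call last):
  File "reel.py", line 3, in <module>
    x,y,zt=map(float,sys.argv[1:4])
    ^^^^^^
ValueError: could not convert string to float: '.4947,-.2852,.162'
```

```bash
python3 reel.py .4947 -.2852 .162
```

```text
zs [0.15968113 0.16072255 0.16097418]
flange 773 [ 0.49388015 -0.28536411]
top 7177 0.1615142569743119 [ 0.46676923 -0.3129964   0.16000024] [ 0.52112199 -0.25729368  0.16396677]
low flange 198 [ 0.49398353 -0.28653482]
```

```bash
python3 -m jog '[1,0,-0.04,0.0015,0,1,0,-0.0775,0.0015,0,1,0,-0.0775,0.0015,0,1,0.03,-0.0775,0.0015,0,1,0.03,-0.0775,0.0015,0,1,0.03,-0.0775,0.0015,0]' 30; python3 plan.py .4172,-.2866,.05,0; python3 w.py w14; python3 reel.py .4172 -.2866 .132; python3 post.py
python3 - <<'E'
from h import *
for n in('scene','side'):
    f=manip.grab_frame(n); K=np.array([[f['fx'],0,f['cx']],[0,f['fy'],f['cy']],[0,0,1]])
    p,_=cv2.projectPoints(np.array([[.417,-.287,.067]]),cv2.Rodrigues(np.array(f['R']))[0],np.array(f['t']),K,np.array(f['dist_coeffs']));u,v=p.ravel().astype(int);print(n,u,v)
    cv2.imwrite(f'pics/{n}3.png',cv2.resize(f['img'][max(0,v-60):v+60,u-60:u+60],None,fx=4,fy=4,interpolation=2)[:,:,::-1])
E
```

```text
time: 26.95
tool_pos: [0.417, -0.2867, 0.1711]
ee_rot: [0.5, 0.5, 0.5, -0.5]
wrist_force: [0.7, -0.2, -1.8]
grip_width: 0.0537
t 26.95 tcp [ 0.417  -0.2867  0.1711] jaw az 0.04 grip 0.0537 F [ 0.7408 -0.1919 -1.7966] q [-0.7328  0.4946  1.9721  0.0002  0.6746 -0.7337] tilt [ 0.0003 -0.0001 -1.    ]
.4172,-.2866,.05,0 -> shift mm [62.1  0.1 -0.1]  turn -0.0 (tool x down => turn sign -: 0.0)
zs [0.12722204 0.13073158 0.13098502]
flange 193 [ 0.41607393 -0.28676286]
top 7196 0.13204898496351208 [ 0.38925232 -0.3143113   0.1300747 ] [ 0.44356937 -0.25871519  0.13393645]
low flange 67 [ 0.41622454 -0.28770261]
post 0 [ 0.418 -0.286] nan
11632 ((417.5265197753906, -274.5814208984375), (93.92034912109375, 99.78921508789062), 84.59016418457031)
scene 243 155
side 384 170post.py:5: RuntimeWarning: Mean of empty slice.
  r=least_squares(lambda p:np.hypot(B[:,0]-p[0],B[:,1]-p[1])-.0045,[.418,-.286],loss='soft_l1',f_scale=.0005);print('post',len(B),r.x,np.abs(r.fun).mean())
  ret = ret.dtype.type(ret / rcount)
```

View pics/scene3.png

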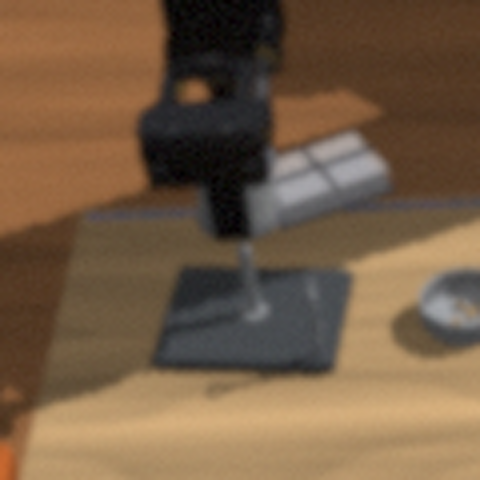

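View pics/side3.png

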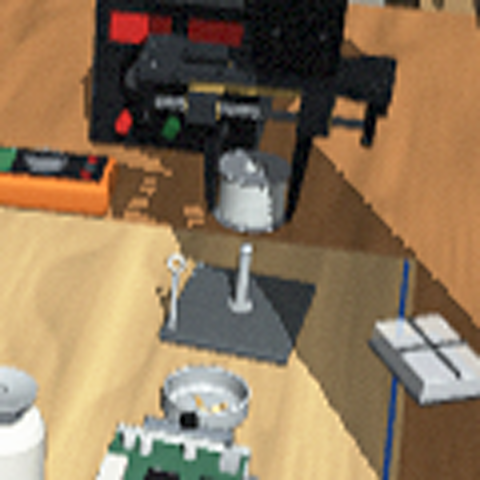

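Both pictures show the reel hanging over the post: at (240,210) above the post at (247,270) in the scene view, and at (250,190) above (245,265) in the side view. The fits agree within 1 mm. I'll lower it in two steps and watch the force.

```bash
python3 -m jog '[1,0.01,0,0.0003,0,1,0.02,0,0.0003,0,1,0.03,0,0.0003,0,1,0.04,0,0.0003,0,1,0.04,0,0.0003,0]' 30
```

```text
time: 27.72
tool_pos: [0.416, -0.2866, 0.1298]
ee_rot: [0.499, 0.5, 0.501, -0.5]
wrist_force: [0.1, -0.4, -2.4]
grip_width: 0.0538
```

```bash
python3 -m jog '[1,0.012,0.0005,0,0,1,0.024,0.0005,0,0,1,0.033,0.0005,0,0,1,0.0375,0.0005,0,0,1,0.0385,0.0005,0,0,1,0.0385,0.0005,0,0]' 30; python3 plan.py
```

```text
time: 28.48
tool_pos: [0.4168, -0.2868, 0.0923]
ee_rot: [0.5, 0.5, 0.5, -0.5]
wrist_force: [0.2, -0.3, -2.4]
grip_width: 0.0534
t 28.48 tcp [ 0.4168 -0.2868  0.0923] jaw az 0.01 grip 0.0534 F [ 0.1577 -0.3477 -2.443 ] q [-0.7334  0.6329  2.0209  0.0002  0.4875 -0.7337] tilt [ 0.0002 -0.0001 -1.    ]
```

```bash
python3 -m jog '[1,0.001,0,0,0,1,0.0015,0,0,0,1,0.0015,0,0,0]' 30; python3 -m jog '[0,0,0,0,0,-0.4,0,0,0,0,-0.5,0,0,0,0,-0.5,0,0,0,0,-0.5,-0.04,0,0,0,-0.5,-0.09,0,0,0,-0.5,-0.13,0,0,0,-0.5,-0.13,0,0,0,-0.5,-0.13,0,0,0]'; python3 plan.py; python3 w.py w15; python3 reel.py .4168 -.2868 .052
```

```text
time: 28.85
tool_pos: [0.4168, -0.2868, 0.0908]
ee_rot: [0.5, 0.5, 0.5, -0.5]
wrist_force: [-0.5, 0.7, -0.9]
grip_width: 0.0536
time: 29.98
tool_pos: [0.4165, -0.2866, 0.2202]
ee_rot: [0.5, 0.5, 0.5, -0.5]
wrist_force: [-0.5, 0.2, -0.6]
grip_width: 0.0714
t 29.98 tcp [ 0.4165 -0.2866  0.2202] jaw az 0.00 grip 0.0714 F [-0.4748  0.2319 -0.5972] q [-0.7335  0.4178  1.9287  0.0001  0.7956 -0.7336] tilt [-0.0004  0.0004 -1.    ]
zs [0.04781193 0.0507142  0.05096905]
flange 140 [ 0.41585765 -0.28718008]
top 3318 0.05179703231353316 [ 0.38926089 -0.31357285  0.05001248] [ 0.44347627 -0.25889446  0.05392021]
low flange 794 [ 0.4160632  -0.27987926]
```

View pics/w15.png

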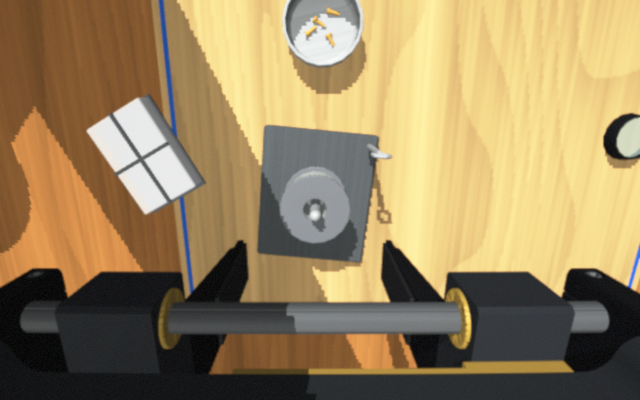

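The reel is down at (315,205) with the post through its bore. Its top is at 51.8 mm, which is 10 mm plate plus 42 mm. I'll check the whole bench before handing in.

```bash
python3 -m jog '[-0.5,-0.06,0,0,0,-0.5,-0.1,0,0,0,-0.5,-0.1,0,0,0]'; python3 look.py; python3 - <<'E'
from h import *
from scipy.optimize import least_squares
np.set_printoptions(precision=4,suppress=True)
O={'jar':(.426,.13,.0215,.008,.038),'dish':(.4218,-.1466,.031,.016,.026),'bottle':(.5356,-.0018,.03,.008,.062),'cleaner':(.4345,.328,.027,.02,.04),'reel':(.4165,-.287,.028,.046,.056)}
h=np.array([.4262,.0028]);a=np.radians(-2)
est={}
for n in('scene','side'):
    P=np.load(n+'_X.npy').reshape(-1,3);I=np.load(n+'_I.npy')
    for k,(x,y,R,zl,zh) in O.items():
        d=np.hypot(P[:,0]-x,P[:,1]-y);Q=P[(d<R+.008)&(P[:,2]>zl)];W=Q[Q[:,2]<zh]
        if len(W)<15: print(n,k,'few',len(W));continue
        r=least_squares(lambda p:(lambda e:np.where(e>0,e,.2*e))(np.hypot(W[:,0]-p[0],W[:,1]-p[1])-R),[x,y],loss='soft_l1',f_scale=.002)
        est.setdefault(k,[]).append(r.x);print(n,k,len(W),r.x,'top',np.percentile(Q[:,2],97).round(4))
    cv2.imwrite(f'pics/{n}4.png',cv2.resize(I[100:300,150:550] if n=='scene' else I[120:390,180:540],None,fx=2,fy=2,interpolation=2)[:,:,::-1])
    for nm,(x0,x1,y0,y1) in {'tape':(.7,.83,.15,.27),'meter':(.5,.75,-.52,-.4)}.items():
        Q=P[(P[:,0]>x0)&(P[:,0]<x1)&(P[:,1]>y0)&(P[:,1]<y1)&(P[:,2]>.012)];print(n,nm,Q.min(0),Q.max(0))
for k,v in est.items():
    d=np.mean(v,0)-h;print(k,np.mean(v,0),'holder-local',d@[np.cos(a),np.sin(a)],d@[-np.sin(a),np.cos(a)])
E
```

```text
time: 30.4
tool_pos: [0.4171, -0.2872, 0.3219]
ee_rot: [0.501, 0.5, 0.499, -0.5]
wrist_force: [0.1, -0.4, -1.5]
grip_width: 0.0713
scene [-0.0015  0.001   0.0045]
side [0.0004 0.0023 0.0045]
scene jar 147 [0.43   0.1299] top 0.0441
scene dish 119 [ 0.4247 -0.1455] top 0.024
scene bottle 398 [ 0.539  -0.0008] top 0.0965
scene cleaner 135 [0.4373 0.3279] top 0.054
scene reel 216 [ 0.417  -0.2845] top 0.4441
scene tape [0.7244 0.169  0.012 ] [0.8299 0.2692 0.0378]
scene meter [ 0.5557 -0.4896  0.0121] [ 0.7019 -0.4102  0.0469]
side jar 159 [0.4256 0.1309] top 0.0451
side dish 102 [ 0.4211 -0.1452] top 0.0255
side bottle 385 [0.5349 0.0005] top 0.0975
side cleaner 208 [0.4335 0.3292] top 0.0556
side reel 130 [ 0.4163 -0.2858] top 0.4838
side tape [0.7181 0.1501 0.0121] [0.83   0.2697 0.038 ]
side meter [ 0.551  -0.4872  0.0121] [ 0.6962 -0.4072  0.0463]
jar [0.4278 0.1304] holder-local -0.0028921887567889223 0.12756188702305477
dish [ 0.4229 -0.1453] holder-local 0.0018640987907782673 -0.14816557183391255
bottle [ 0.5369 -0.0001] holder-local 0.1107602335214778 0.0009196277560606404
cleaner [0.4354 0.3286] holder-local -0.0021673773235265925 0.325873527591396
reel [ 0.4167 -0.2851] holder-local 0.0005042121373010893 -0.28807196487203035
```

View pics/scene4.png

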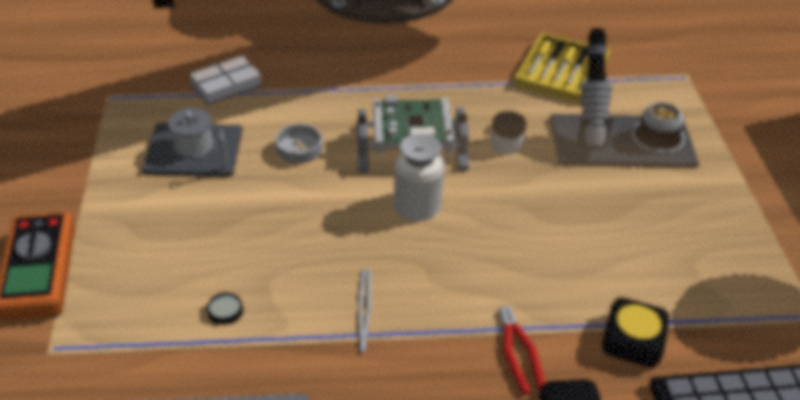

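View pics/side4.png

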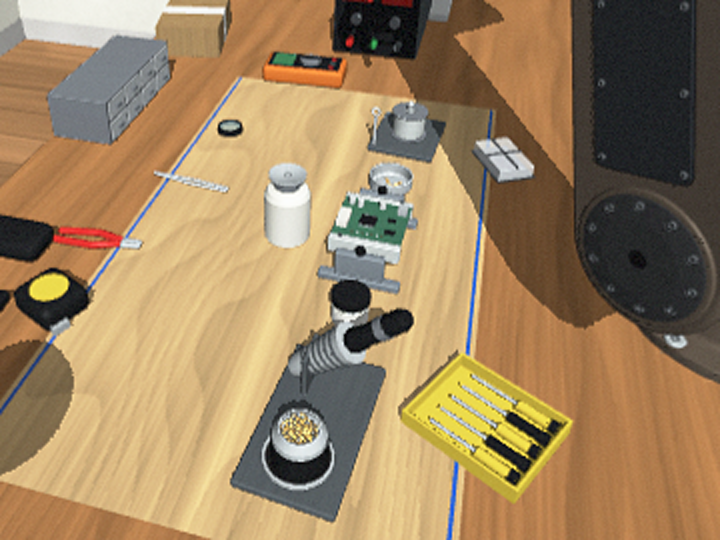

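Both pictures show everything upright and in place: the reel on its post (190,130), dish (298,143), bottle (420,185), jar (508,130) and cleaner in its rest (660,122), in scene pixels. The meter and tape measure as they did at the start.

```bash
python3 -c "
from station import manip
print(manip.hand_in())"
```

```text
the job is handed in; nothing more can be done
None
```

All five things are in place and the job is handed in, at about 30 s of the 128 s allowed. The arm was raised clear of everything, and hand-in gives no verdict.

| Thing | Last measured result | Required |
|---|---|---|
| Tip cleaner | inside the lip, within about 1–2 mm of its middle; top at 54 mm, so fully down | within 6 mm |
| Solder reel | on its post, within about 2 mm; top at 52 mm, so fully down | below 7 mm |
| Flux jar | 3 mm off the holder's y axis, 128 mm from its centre | at most 20 mm; 98–182 mm |
| Parts dish | 2 mm off the holder's y axis, 148 mm from its centre | at most 20 mm; 108–202 mm |
| Alcohol bottle | 111 mm behind the holder's centre, 1 mm off its x axis; never tipped | 85–135 mm; at most 20 mm |

The multimeter and tape measure stayed put to within about 1 mm in both fixed cameras.

What went wrong or disagreed:
- **Unplanned move:** early on I ran a test row that I expected to be refused. It ran as a real move and dropped the tool about 60 mm in free air, touching nothing.
- **Bottle placement:** the wrist force was 35 N as the bottle was set down, below the 120 N limit. It stood upright afterwards.
- **Camera disagreement:** the scene and side cameras differ by about 4 mm in x. I averaged them, and the wrist camera agreed to 1–2 mm.
- **Reel in the last check:** the arm was in those cameras' view above the reel, so its 52 mm height comes from the wrist camera.

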